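# Lock a trolley wheel on its stub axle with a linchpin

### The arm

A 6-joint arm with a two-finger parallel gripper is mounted at the origin on a cart in front of the work surface, level with it; the furniture and walls round the work are solid. World frame = base frame: x ahead of the robot, y to its left, z up, the work surface at z = 0. Lengths are in m, angles in rad, forces in N, time in s.
With the tool pointing down it reaches from about 0.325 to 0.9 m from the base axis. Payload 3.5 kg.
Tool frame: the origin (TCP) lies at the centre of the arm's flange, where the gripper is bolted on; the fingertips stand 173 mm ahead of it and the grasp point (between the pads) lies 155 mm ahead of it; z points along the fingers, x is the direction in which the jaws open and shut, and the axes are right-handed (so a half turn about z gives the same grasp; the last joint's range is limited). The gripper opens to 85 mm and grips with 20 to 120 N. Pads are 22 mm wide; open, the fingers measure 114 mm over their backs; the gripper's body (76 mm by 85 mm) begins 54 mm behind the grasp point. The pads swing forward as they close: fully open they stand 13 mm farther back than shut.
Start: joints at [1.19, 0.276, -0.026, 1.268, 0, 1.467], TCP at [0.171, 0.601, 0.405] pointing down, gripper open.
Joint ranges: [-3.12, 3.12], [-0.85, 1.88], [-1.08, 1.24], [-1.95, 2.15], [-1.57, 1.53], [-3.14, 3.14]. Speed limits (rad/s): [2.57, 2.57, 3.14, 3.14, 3.14, 3.14].

### API

Orientations are given as a unit quaternion [x, y, z, w].
In Python, from workcell import manip gives the robot as it stands. The module is installed in compiled form; this text tells all that it offers.
- The arm moves only by the shell command python3 -m inch 'ROWS' [OPENING] [FORCE]. ROWS is JSON, a list of rows, each an object with "travel": the shift along the tool's x, y, z in m, a list of three; "yaw": the turn about the tool's z in degrees. In form: [{"travel": [tx, ty, tz], "yaw": yaw}, ...]. A call has 1 to 5 rows; each row is the pose to reach, as a shift and turn from the pose commanded when the call began, along the tool's axes at that moment; what a row does not reach only later rows make up. A row lasts 1/12 s, in which the tool goes at most 41.7 mm and 7.16 degrees, less where a joint would pass 70% of its speed; a pose out of reach is approached as far as the arm can. A call with a gripper value outside its range is refused whole. OPENING is the opening, from 0 (shut) to 1 (fully open), set as the call begins (- or left out, the last holds). The fingers move at their own pace and stop on an object; FORCE is the grip in N (left out, the last holds). Time passes only in rows, so rows that repeat a pose let the fingers close. It gives the time, the measured TCP pose, the force and the opening at its end, in the units of the state.
- manip.sense(): the state, without advancing time (a new reading comes with each control period).
- manip.get_image(name): name is "scene" or "top"; returns (picture, depth): 400x640x3 uint8, red, green, blue; 400x640 float32, m along the optical axis (not along the pixel's ray), 0 where there is no reading.
- manip.get_calibration(name): a dict with "fov_y" (degrees; the focal length in pixels is half the picture's height over the tangent of half this angle, whatever the lens; pixels are square), "cx", "cy" (the principal point, pixels), "dist" ([k1, k2, p1, p2, k3] as OpenCV has them; the pictures are not rectified), "xyz" and "attitude" of the camera in the world. Camera axes: x right, y down, z forward; pixel columns grow to the right and rows downward; lengths in m; the calibration is good to about 2 mm. A picture is of the moment at which its call begins. get_calibration takes no time and is no camera call.
- manip.close_job(): hands the job in, once; it reports no verdict.
The state is a dict: "t": time; "q": joint angles; "qd": joint speeds; "tau": joint torques, N m; "eef_pos": TCP position; "eef_rot": TCP orientation; "contact_force": force on the tool from outside, world axes, zero at the start; "moment": the same for the moment, N m; "grip_width": finger opening in m.
Only numpy, scipy, OpenCV 4.12 (cv2) and the standard library are available. Lean on these libraries where they do the work, as an engineer would, in place of code of your own. Each camera call takes 0.05 s, during which the arm holds its last target.

### The job

Fit the trolley wheel: push it back along the stub axle until it is hard against the axle's shoulder, then take the linchpin with the ring out of the wooden block and push it straight down through the cross hole of the axle, ring to the free end, until its shoulder sits fully home. Then swing the ring over the axle end until it lies against the shank, and let go. Push gently, feeling for the stops, and do not force anything, and leave the other things on the bench where they are.

Things in the scene. Friction and masses are not known exactly. Their poses are not given: they have to be found in the camera images.
- axle_bracket: grey steel wheel bracket bolted to the bench, cannot move. Its 28 mm round stub axle is level, 80 mm above the bench, its free end pointing along the frame's -x. Origin on the bench straight below the cross hole, z up. The upright plate is 126 mm high, 80 to 92 mm behind the hole (+x)
- stub_hole (a point): middle of the upper mouth of the vertical cross hole through the stub axle: 12.5 mm wide with a 1 mm chamfer, right through, on a small flat 10.5 mm above the axle's axis (90.5 mm above the bench). Axes as the bracket's. The axle ends 18 mm in front (-x) of the hole
- wheel (a joint): slide of the wheel along the axle, m: 0 = home, hard against the axle's shoulder; positive = further out to the free end (stop at 0.022). About 12 N of friction; stays where it is left, does not turn. At the start the hub covers the hole. The sprung thrust washer on the hub (40 mm wide, rim chamfered) stands 4 mm behind the hole's axis when the wheel is home: the pin's nose must wedge it back
- tyre_face (a point): point on the front of the wheel's tyre, straight above the axle: 46 mm above its axis, 20 mm behind the front of the thrust washer on the hub, which yields 3 mm at most, 6.5 N at first and 3 N more per mm. Moves with the wheel. The rubber-tyred wheel is 110 mm in diameter, the tyre 34 mm thick
- linchpin: steel linchpin, 0.1 kg, upright in a 13 mm hole of the wooden block, shoulder on the block's top. Origin: middle of the shoulder (underside of the head), z up. Shank: 11 mm round, 50 mm long, the last 14 mm a tapered nose, 5 mm wide at the tip. Head: 36 mm high, 11 mm along x, 20 mm along y. The ring's pivot runs along y, 7 mm above the shoulder: grip the y faces over 14 mm above the shoulder
- pin_top (a point): middle of the top of the linchpin's head, 36 mm above the shoulder
- lock_ring (a joint): turn of the pin's wire ring about its pivot, rad: 0 = open, sticking out to the pin's -x and 10 degrees upward; 1.56 = shut, hanging down against the front of the shank, where it stops. The pivot is stiff (0.10 Nm): the ring stays where it is left. Wire 4.5 mm; legs 43.5 mm apart inside, widest 13 to 22 mm from the pivot. Shut it encircles the axle, so the pin's -x must point to the axle's free end
- ring_end (a point): middle of the ring's far end, 44 mm from the pivot; moves with the ring
- pin_block: fixed wooden block 56 x 150 x 58 mm, holes along its y axis; origin under its centre. Its two 13 mm holes lie 48 mm either side of the centre
- clevis_pin: bystander: plain 11 mm clevis pin with an 18 mm round head 6 mm high and no ring, in the other hole of the block; origin under its head
- paste_tin: bystander: round tin, 69 mm wide, 50 mm high
- chip_brush: bystander: flat brush with wooden handle, 216 mm long along its y
- offcut: bystander: sawn round bar offcut, 13 mm thick, 51 mm long
- marker: bystander: paint marker, 127 mm long, 17 mm thick

How it is judged:
On the way, in this order (a step that is already met when the one before it is completed fails the run):
1. the wheel is pushed home against the shoulder (value of joint wheel below 0.0015 m), for 0.1 s.
2. the linchpin is home in the cross hole, ring still open (z of linchpin in the frame of stub_hole between -0.003 and 0.0015 m and horizontal distance between linchpin and stub_hole below 0.003 m and angle between the z axis of linchpin and the z axis of axle_bracket, either way round below 0.08 rad and value of joint lock_ring below 0.5 rad), for 0.2 s.
3. the ring lies against the shank (value of joint lock_ring above 1.42 rad), for 0.2 s.
At the end, for the whole second after the job is handed in: the linchpin stands in the cross hole with its shoulder within 1.5 mm of the flat, centred within 3 mm and within 0.08 rad of upright; its ring is shut round the axle (joint lock_ring over 1.42 rad); the wheel is home (joint wheel below 0.0015 m); the pin is at rest (z of linchpin in the frame of stub_hole between -0.003 and 0.0015 m and horizontal distance between linchpin and stub_hole below 0.003 m and angle between the z axis of linchpin and the z axis of axle_bracket, either way round below 0.08 rad and value of joint lock_ring above 1.42 rad and value of joint wheel below 0.0015 m and linear speed of linchpin below 0.02 m/s); the robot touches nothing.
It fails at once if the linchpin is forced: more than 70 N against the axle and wheel (contact force between linchpin and axle_bracket above 70 N).
It fails at once if the robot pushes the wheel or bracket harder than 45 N (contact force between any of the arm, the fingers and axle_bracket above 45 N).
It fails at once if a bystander is moved by more than 20 mm (distance of any of clevis_pin, paste_tin, chip_brush, offcut, marker from where it was at the start of the episode above 0.02 m).
It also fails if it takes over 70 s, if anything falls off the work surface, if the arm or the gripper's body presses on something with over 40 N, if the wrist force passes 120 N, or if a joint passes its speed limit or range.

## Working session

There is one attempt and no reset: what is moved stays moved. The work goes in short steps, Python scripts to look and compute and a shell command to move; the robot and the scene stay as the last step left them, time stands still between calls to the robot, and variables do not carry over. Pictures are saved under pics/ and viewed, and the job is handed in when it is done.

```bash
mkdir -p pics; ls; cat > h.py <<'E'
import numpy as np, cv2
from workcell import manip
from scipy.spatial.transform import Rotation as R
def cal(n):
    c=manip.get_calibration(n); f=200/np.tan(np.radians(c['fov_y'])/2)
    K=np.array([[f,0,c['cx']],[0,f,c['cy']],[0,0,1]]); 
    return K,np.array(c['dist']),np.array(c['xyz']),c['attitude']
def grab(n,tag):
    p,d=manip.get_image(n); cv2.imwrite(f'pics/{tag}.png',p[:,:,::-1]); np.save(f'{tag}.npy',d); return p,d
def rot(n):
    return R.from_quat(cal(n)[3]).as_matrix()
def ray(n,uv):
    K,D,X,_=cal(n); p=cv2.undistortPoints(np.array(uv,float).reshape(-1,1,2),K,D).reshape(-1,2)
    d=np.c_[p,np.ones(len(p))]@rot(n).T
    return X,d
def onplane(n,uv,z):
    X,d=ray(n,uv); s=(z-X[2])/d[:,2]; return X+d*s[:,None]
def withdepth(n,uv,depth):
    X,d=ray(n,uv); return X+d*np.array([depth[int(round(v)),int(round(u))] for u,v in uv])[:,None]
def proj(n,P):
    K,D,X,_=cal(n); r=rot(n).T; rv=cv2.Rodrigues(r)[0]
    return cv2.projectPoints(np.array(P,float).reshape(-1,1,3),rv,-r@X,K,D)[0].reshape(-1,2)
E
python3 - <<'E'
from h import *
for n in('scene','top'):
    print(n,manip.get_calibration(n)); grab(n,n+'0')
print(manip.sense())
E
```

```text
pics
scene {'fov_y': 45.86898055677189, 'cx': 325.10923150365227, 'cy': 201.24632378869563, 'dist': array([-0.03648899,  0.        ,  0.        ,  0.        ,  0.        ]), 'xyz': array([-0.05723741, -0.26321269,  0.80331774]), 'attitude': array([ 0.81824301, -0.44272034,  0.16844118, -0.32573709])}
top {'fov_y': 45.984928144579136, 'cx': 319.603753143816, 'cy': 202.16166669865257, 'dist': array([-0.01604228,  0.        ,  0.        ,  0.        ,  0.        ]), 'xyz': array([0.39285915, 0.10664848, 1.14368781]), 'attitude': array([-0.69711773,  0.71476044, -0.0409069 ,  0.03835371])}
{'t': 0.1, 'q': array([ 1.18963477e+00,  2.77051666e-01, -2.77805691e-02,  1.26800187e+00,
       -4.98957469e-05,  1.46741829e+00]), 'qd': array([-0.00031244, -0.00356553,  0.00378932,  0.00052218,  0.00143038,
        0.00028733]), 'tau': array([-1.62996216e-04, -4.46708965e+01,  2.96128196e+01,  8.48735712e-03,
       -9.89162254e-05, -3.53059896e-06]), 'eef_pos': array([0.17125269, 0.6006914 , 0.40365708]), 'eef_rot': array([ 7.98192782e-01,  6.02401231e-01, -8.59371852e-04,  5.47935679e-04]), 'contact_force': array([-0.14598284,  1.0981261 , -0.11008404]), 'moment': array([ 0.00319762, -0.0075518 , -0.00053222]), 'grip_width': 0.08544661381633539}
```

View pics/scene0.png

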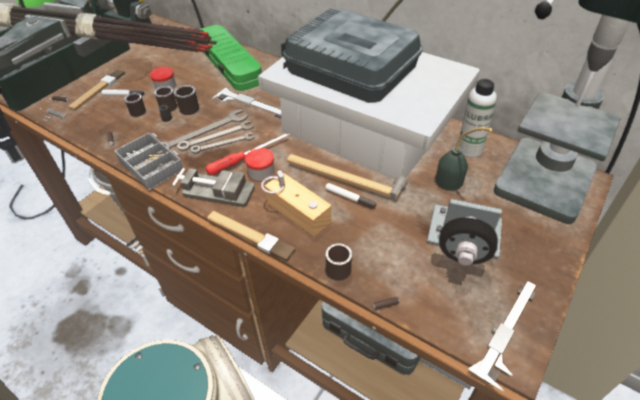

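View pics/top0.png

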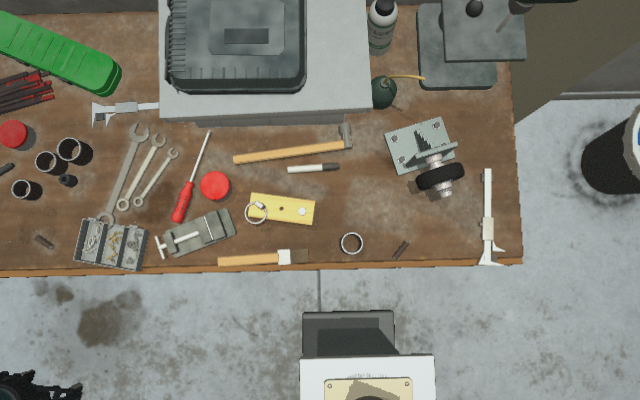

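```bash
python3 - <<'E'
import cv2,numpy as np
s=cv2.imread('pics/scene0.png');t=cv2.imread('pics/top0.png')
a=cv2.resize(s[160:260,240:340],None,fx=4,fy=4,interpolation=cv2.INTER_CUBIC)
b=cv2.resize(s[190:290,420:520],None,fx=4,fy=4,interpolation=cv2.INTER_CUBIC)
cv2.imwrite('pics/s_c.png',np.hstack([a,b]))
a=cv2.resize(t[180:240,240:330],None,fx=4.4,fy=4.4,interpolation=cv2.INTER_CUBIC)
b=cv2.resize(t[110:210,375:475],None,fx=4,fy=4,interpolation=cv2.INTER_CUBIC)
a=cv2.copyMakeBorder(a,0,400-a.shape[0],0,0,0)
cv2.imwrite('pics/t_c.png',np.hstack([a,b]))
E
```

```text
(no output)
```

View pics/s_c.png

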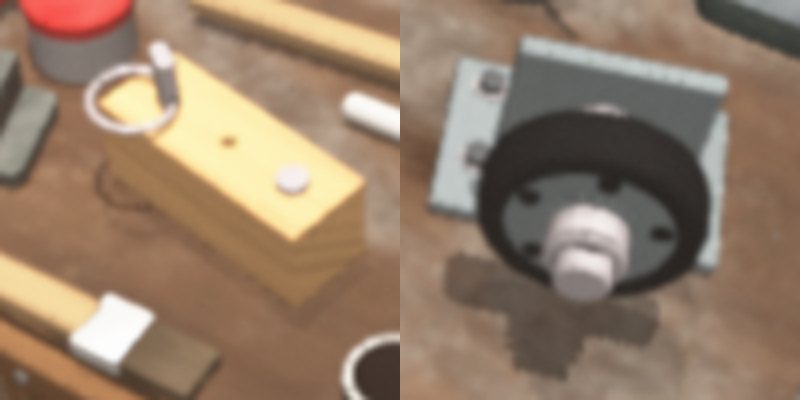

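View pics/t_c.png

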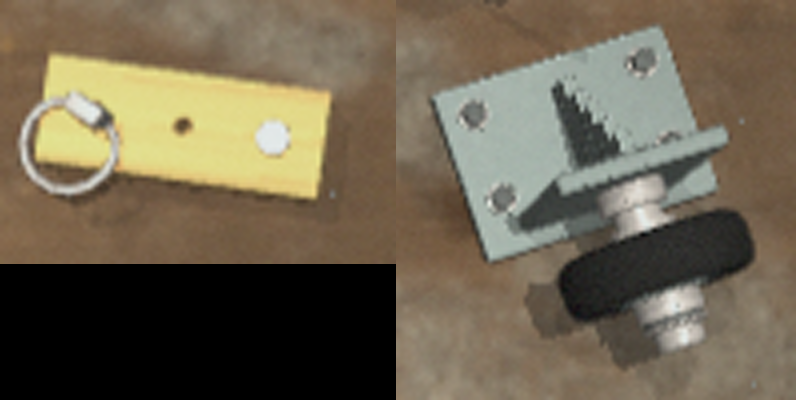

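```bash
python3 - <<'E'
from h import *
for n in('top','scene'):
    p=cv2.imread(f'pics/{n}0.png'); d=np.load(f'{n}0.npy'); hsv=cv2.cvtColor(p,cv2.COLOR_BGR2HSV)
    m=cv2.inRange(hsv,(18,80,140),(35,255,255)) if n=='top' else cv2.inRange(hsv,(18,80,190),(35,255,255))
    z=np.zeros_like(m); 
    if n=='top': z[185:235,240:320]=m[185:235,240:320]
    else: z[165:235,262:335]=m[165:235,262:335]
    c=max(cv2.findContours(z,0,1)[0],key=cv2.contourArea)
    P=onplane(n,c.reshape(-1,2),0.058)
    r=cv2.minAreaRect((P[:,:2]*1000).astype(np.float32)); print(n,r,cv2.boxPoints(r))
    # pin head top, clevis top
    uvs={'top':{'pintop':(240+81/4.4,180+105/4.4),'clev':(240+272/4.4,180+138/4.4)},'scene':{'pintop':(240+160/4,160+49/4),'clev':(240+293/4,160+178/4)}}[n]
    print('pintop',onplane(n,[uvs['pintop']],.094),'clev',onplane(n,[uvs['clev']],.064))
    for k,v in uvs.items(): print(k,withdepth(n,[v],d))
    print('depth block/bench',withdepth(n,[(290,205) if n=='top' else (300,190)],d),withdepth(n,[(330,220),(300,150)],d))
    # full cloud
    vv,uu=np.mgrid[0:400,0:640]; uv=np.c_[uu.ravel(),vv.ravel()]
    X,dr=ray(n,uv); C=X+dr*d.ravel()[:,None]; C=C.reshape(400,640,3); np.save(n+'C.npy',C)
E
```

```text
top ((503.8375244140625, 190.63778686523438), (151.77049255371094, 58.75191116333008), 80.80317687988281) [[462.71072 120.42309]
 [520.7074  111.03298]
 [544.96436 260.85248]
 [486.96765 270.24258]]
pintop [[0.51059449 0.23850356 0.094     ]] clev [[0.49412434 0.14264111 0.064     ]]
pintop [[0.5107597  0.23868858 0.09252707]]
clev [[0.49424978 0.14268569 0.06266258]]
depth block/bench [[0.51018508 0.16990692 0.05781696]] [[ 0.47744959  0.0766747  -0.00151335]
 [ 0.64697915  0.14524463  0.02465206]]
scene ((500.4096374511719, 187.08740234375), (144.4851531982422, 57.12078094482422), 80.62541198730469) [[460.4632  120.46182]
 [516.8211  111.1575 ]
 [540.3561  253.71298]
 [483.99817 263.0173 ]]
pintop [[0.50898489 0.23979912 0.094     ]] clev [[0.49166469 0.14104412 0.064     ]]
pintop [[0.51106217 0.24164449 0.09139776]]
clev [[0.4943638  0.14303196 0.06036457]]
depth block/bench [[0.51702126 0.19423766 0.05689137]] [[ 0.51387799  0.11333564  0.00929604]
 [ 0.67966839  0.31408954 -0.00085434]]
```

```bash
python3 - <<'E'
from h import *
p=cv2.imread('pics/top0.png'); C=np.load('topC.npy')
# head top: cloud z>0.08 near pin
sub=C[185:235,235:290]; m=(sub[...,2]>0.084)&(sub[...,2]<.1)
vv,uu=np.nonzero(m); P=onplane('top',np.c_[uu+235,vv+185],.094)[:,:2]*1000
print('head',len(P),cv2.minAreaRect(P.astype(np.float32)),P.mean(0))
q=P-P.mean(0); w,v=np.linalg.eigh(q.T@q); print('long axis',v[:,1],np.sqrt(w/len(P)))
# ring: white-ish pixels
hsv=cv2.cvtColor(p,cv2.COLOR_BGR2HSV)
m=cv2.inRange(hsv,(0,0,120),(180,70,255)); z=np.zeros_like(m); z[195:228,242:270]=m[195:228,242:270]
vv,uu=np.nonzero(z); r=cv2.minEnclosingCircle(np.c_[uu,vv].astype(np.float32)); print('ring',r, onplane('top',[r[0]],.069))
print([ (u,v) for u,v in zip(uu,vv) if v>223 or u<247])
# bracket
sub=C[105:210,370:480]; X=sub.reshape(-1,3)
pl=X[(X[:,2]>.118)&(X[:,2]<.135)]
r=cv2.minAreaRect((pl[:,:2]*1000).astype(np.float32));print('plate/tyre top>118',r)
for lo,hi in((.118,.124),(.124,.13),(.13,.14)):
    s=X[(X[:,2]>lo)&(X[:,2]<hi)]; print(lo,len(s),s.mean(0) if len(s) else '')
np.set_printoptions(linewidth=250)
print((C[110:205:3,390:470:3,2]*1000).round().astype(int))
E
```

```text
head 44 ((508.99053955078125, 238.073974609375), (20.025482177734375, 10.535523414611816), 55.01003646850586) [508.8936644  238.01365968]
long axis [0.50153844 0.86513536] [3.09540061 5.85612144]
ring ((255.0, 211.82608032226562), 11.868396759033203) [[0.4952562  0.24964265 0.069     ]]
[(np.int64(246), np.int64(206)), (np.int64(245), np.int64(207)), (np.int64(246), np.int64(207)), (np.int64(245), np.int64(208)), (np.int64(246), np.int64(208)), (np.int64(245), np.int64(209)), (np.int64(246), np.int64(209)), (np.int64(244), np.int64(210)), (np.int64(245), np.int64(210)), (np.int64(246), np.int64(210)), (np.int64(244), np.int64(211)), (np.int64(245), np.int64(211)), (np.int64(246), np.int64(211)), (np.int64(244), np.int64(212)), (np.int64(245), np.int64(212)), (np.int64(244), np.int64(213)), (np.int64(245), np.int64(213)), (np.int64(244), np.int64(214)), (np.int64(245), np.int64(214)), (np.int64(246), np.int64(214)), (np.int64(244), np.int64(215)), (np.int64(245), np.int64(215)), (np.int64(246), np.int64(215)), (np.int64(245), np.int64(216)), (np.int64(246), np.int64(216)), (np.int64(2
[... 4095 characters left out ...]
  2   -6]
 [  -4    3    4    0    1    0    3    1    1    0   -4    0    1    1   -1   -3   85   93   97   91   90    0    0    2    0   -2   -1]
 [  -2    0    0    4   -1    0    2    0    1   -1   -3    2    5   -3    0   -1   72   84   91   95   92   -2    5    3   -1    0   -2]
 [   3   -1   -5   -2   -5   -3   -1    1   -1    0   -1    0    0    5    1    1   -2   86   89   -3   -1   -2    3   -2    1   -3   -1]
 [   4    0   -1   -1    0    2   -3    2    0   -3    0    0    1    1    1    1   -2    1    0    1    1   -2    1    0    2    1    3]
 [   1   -3    1   -1   -3    0    2   -2   -1    1   -2   -1   -1    2   -5    2   -1   -2   -1    0    0   -1    3   -8    2   -3    1]]
```

```bash
python3 - <<'E'
from h import *
p=cv2.imread('pics/top0.png'); C=np.load('topC.npy')
hsv=cv2.cvtColor(p,cv2.COLOR_BGR2HSV)
box=np.zeros((400,640),bool); box[105:205,375:475]=1
dark=hsv[...,2]<70
Z=C[...,2]
pl=box&(Z>.119)&(Z<.132)&~dark
n,l,st,ce=cv2.connectedComponentsWithStats(pl.astype(np.uint8)); k=1+st[1:,4].argmax(); pl=l==k
vv,uu=np.nonzero(pl); P=onplane('top',np.c_[uu,vv],.126)[:,:2]*1000
r=cv2.minAreaRect(P.astype(np.float32)); print('plate',r,len(P)); q=P-P.mean(0); w,v=np.linalg.eigh(q.T@q); a=v[:,1]; a=a*np.sign(a[1]); print('y axis',a,np.degrees(np.arctan2(-a[0],a[1])),np.sqrt(12*w/len(P)),P.mean(0))
# axle + hub: bright, Z>.05 in front of the wheel
ax=box&~dark&(Z>.07)&(Z<.105); ax[:172]=0
n,l,st,ce=cv2.connectedComponentsWithStats(ax.astype(np.uint8)); k=1+st[1:,4].argmax(); ax=l==k
X=C[ax]*1000; print(len(X))
for yaw in (14,15,16,17,18):
    c,s=np.cos(np.radians(yaw)),np.sin(np.radians(yaw))
    Q=np.c_[X[:,0]*c+X[:,1]*s,-X[:,0]*s+X[:,1]*c,X[:,2]]
    print(yaw,'x range',Q[:,0].min(),Q[:,0].max())
    for lo in range(int(Q[:,0].min()),int(Q[:,0].max()),6):
        S=Q[(Q[:,0]>=lo)&(Q[:,0]<lo+6)]; print('  ',lo,len(S),S[:,1].min().round(1),S[:,1].max().round(1),S[:,2].max().round(1))
    P2=P@np.array([[c,-s],[s,c]]); print('  plate',P2.min(0),P2.max(0))
ty=box&dark&(Z>.08); T=C[ty]*1000
c,s=np.cos(np.radians(16)),np.sin(np.radians(16))
Q=np.c_[T[:,0]*c+T[:,1]*s,-T[:,0]*s+T[:,1]*c,T[:,2]]; print('tyre',np.percentile(Q,[1,99],axis=0))
E
```

```text
plate ((616.7250366210938, -158.02444458007812), (12.669897079467773, 100.27694702148438), 16.22125816345215) 237
y axis [-0.27548902  0.96130422] 15.991158431777098 [11.92081376 99.24430419] [ 617.25111245 -158.34254643]
242
14 x range 456.73679177543397 491.06235816646165
   456 33 -320.0 -293.7 95.3
   462 33 -319.6 -292.8 96.6
   468 44 -322.8 -287.9 100.3
   474 44 -321.8 -287.7 102.8
   480 47 -325.2 -286.6 101.8
   486 41 -331.1 -284.0 104.9
  plate [ 553.36123959 -352.51459834] [ 568.04003497 -252.2702281 ]
15 x range 451.5069511832634 485.4866003432005
   451 34 -328.0 -301.7 95.3
   457 33 -327.7 -300.9 96.6
   463 44 -330.9 -296.1 100.3
   469 46 -330.1 -296.1 102.8
   475 47 -333.6 -295.1 101.8
   481 38 -339.6 -292.5 104.9
  plate [ 548.42617253 -362.32340144] [ 561.98784603 -262.0457191 ]
16 x range 445.96342398358246 479.7629585984605
   445 31 -335.9 -309.6 95.3
   451 35 -335.7 -308.9 96.6
   457 42 -339.0 -304.2 100.3
   463 45 -338.3 -304.3 102.8
   469 47 -341.9 -304.9 101.8
   475 42 -348.0 -300.9 104.9
  plate [ 542.93253236 -372.02183732] [ 555.76447014 -271.74138843]
17 x range 440.12936955292315 474.03198814214375
   440 34 -343.6 -317.4 95.3
   446 36 -343.6 -316.8 96.6
   452 43 -347.0 -312.2 100.3
   458 45 -347.2 -312.4 102.8
   464 46 -350.1 -313.1 101.8
   470 38 -356.3 -309.2 104.9
  plate [ 536.70541726 -381.60695174] [ 550.48547238 -281.3542827 ]
18 x range 434.1612474526691 468.2564975966939
   434 34 -351.3 -325.1 95.3
   440 34 -351.4 -324.7 96.6
   446 44 -354.8 -320.1 100.3
   452 46 -355.2 -320.4 102.8
   458 45 -358.2 -321.2 101.8
   464 39 -364.4 -317.4 104.9
  plate [ 530.10561304 -391.07582499] [ 545.35527375 -290.88147373]
tyre [[ 477.93568193 -367.67847659   82.03758613]
 [ 567.03899553 -268.11189185  137.76245926]]
```

```bash
cat >> h.py <<'E'
HOLE=np.array([.5342,-.1820]); YB=np.radians(16.)
def bw(x,y=0): 
    return HOLE+np.array([np.cos(YB)*x-np.sin(YB)*y,np.sin(YB)*x+np.cos(YB)*y])
def go(xyz,phi):
    s=manip.sense(); M=R.from_quat(s['eef_rot']).as_matrix()
    d=M.T@(np.array(xyz)-s['eef_pos']); ph=np.degrees(np.arctan2(M[1,0],M[0,0]))
    print('t',s['t'],'pos',s['eef_pos'].round(4),'phi',ph.round(2),'tilt',M[:,2].round(3),'F',s['contact_force'].round(1),'w',round(s['grip_width'],4))
    print('travel mm',(d*1000).round(1),'yaw',(((ph-phi)+180)%360-180).round(2),'rows',np.linalg.norm(d)/.0417)
E
python3 -c "
from h import *
go([*bw(-.017),.34],106)"
```

```text
t 0.1 pos [0.1713 0.6007 0.4037] phi 74.08 tilt [-0.001 -0.002 -1.   ] F [-0.1  1.1 -0.1] w 0.0854
travel mm [-662.   549.2   64.9] yaw -31.92 rows 20.6868521872163
```

```bash

python3 -m inch '[{"travel":[-0.03,0.025,0],"yaw":0},{"travel":[-0.06,0.05,0],"yaw":0},{"travel":[-0.09,0.075,0],"yaw":0},{"travel":[-0.12,0.1,0],"yaw":0},{"travel":[-0.15,0.125,0],"yaw":0}]' 0 30
python3 -m inch '[{"travel":[-0.03,0.025,0],"yaw":0},{"travel":[-0.06,0.05,0],"yaw":0},{"travel":[-0.09,0.075,0],"yaw":0},{"travel":[-0.12,0.1,0],"yaw":0},{"travel":[-0.15,0.125,0],"yaw":0}]'
python3 -m inch '[{"travel":[-0.03,0.025,0],"yaw":0},{"travel":[-0.06,0.05,0],"yaw":0},{"travel":[-0.09,0.075,0],"yaw":0},{"travel":[-0.12,0.1,0],"yaw":0},{"travel":[-0.15,0.125,0],"yaw":0}]'
python3 -m inch '[{"travel":[-0.03,0.025,0],"yaw":0},{"travel":[-0.06,0.05,0],"yaw":0},{"travel":[-0.09,0.075,0],"yaw":0},{"travel":[-0.12,0.1,0],"yaw":0},{"travel":[-0.15,0.125,0],"yaw":0}]'
python3 -c "
from h import *
go([*bw(-.017),.34],106)"
```

```text
t: 0.52
eef_pos: [0.2505, 0.4207, 0.4041]
eef_rot: [0.798, 0.603, -0.0, 0.0]
contact_force: [1.3, -0.6, 0.5]
grip_width: 0.0254
t: 0.93
eef_pos: [0.3295, 0.2421, 0.4044]
eef_rot: [0.798, 0.603, -0.0, 0.0]
contact_force: [0.8, -0.2, 0.2]
grip_width: -0.0002
t: 1.35
eef_pos: [0.4086, 0.0635, 0.4046]
eef_rot: [0.798, 0.602, 0.0, -0.0]
contact_force: [0.7, 0.7, 0.4]
grip_width: 0.0002
t: 1.77
eef_pos: [0.4878, -0.1151, 0.4043]
eef_rot: [0.798, 0.602, -0.0, -0.0]
contact_force: [0.2, 1.1, 0.3]
grip_width: 0.0002
t 1.7667 pos [ 0.4878 -0.1151  0.4043] phi 74.05 tilt [-0.001  0.    -1.   ] F [0.2 1.1 0.3] w 0.0002
travel mm [-60.6  48.7  64.2] yaw -31.95 rows 2.41774100181452
```

```bash

python3 -m inch '[{"travel":[-0.02,0.016,0.01],"yaw":-6.4},{"travel":[-0.04,0.032,0.02],"yaw":-12.8},{"travel":[-0.06,0.048,0.035],"yaw":-19.2},{"travel":[-0.0606,0.0487,0.05],"yaw":-25.6},{"travel":[-0.0606,0.0487,0.064],"yaw":-32}]'
python3 -m inch '[{"travel":[0,0,0],"yaw":0},{"travel":[0,0,0],"yaw":0}]'
python3 - <<'E'
from h import *
go([*bw(-.017),.283],106)
a,_=grab('top','top1'); b,_=grab('scene','scene1')
a=cv2.resize(a[100:220,370:490],None,fx=3.3,fy=3.3); b=cv2.resize(b[140:260,410:530],None,fx=3.3,fy=3.3)
cv2.imwrite('pics/c1.png',np.hstack([a,b])[:,:,::-1])
E
```

```text
t: 2.18
eef_pos: [0.5183, -0.1864, 0.3394]
eef_rot: [0.6, 0.8, -0.0, -0.0]
contact_force: [-0.2, -0.1, 0.7]
grip_width: 0.0003
t: 2.35
eef_pos: [0.5173, -0.1845, 0.3395]
eef_rot: [0.602, 0.798, -0.0, -0.002]
contact_force: [0.3, -0.1, 0.1]
grip_width: 0.0001
t 2.35 pos [ 0.5173 -0.1845  0.3395] phi 105.91 tilt [-0.003  0.001 -1.   ] F [ 0.3 -0.1  0.1] w 0.0001
travel mm [-2.4  0.1 56.5] yaw -0.09 rows 1.3558705313463555
```

View pics/c1.png

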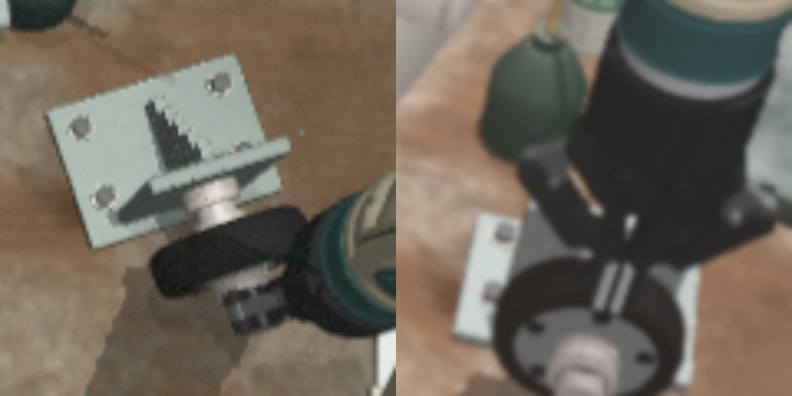

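```bash

python3 -m inch '[{"travel":[-0.0024,0,0.025],"yaw":0},{"travel":[-0.0024,0,0.045],"yaw":0},{"travel":[-0.0024,0,0.055],"yaw":0},{"travel":[-0.0024,0,0.0585],"yaw":0},{"travel":[-0.0024,0,0.0585],"yaw":0}]'
python3 -m inch '[{"travel":[0,0.003,0],"yaw":0},{"travel":[0,0.005,0],"yaw":0},{"travel":[0,0.006,0],"yaw":0}]'
python3 -c "
from h import *
go([*bw(.013),.281],106)"
```

```text
t: 2.87
eef_pos: [0.5184, -0.1867, 0.2821]
eef_rot: [0.601, 0.799, -0.0, -0.0]
contact_force: [0.1, 0.3, 0.7]
grip_width: 0.0002
t: 3.12
eef_pos: [0.5254, -0.1856, 0.2836]
eef_rot: [0.601, 0.799, 0.0, 0.001]
contact_force: [-0.4, 0.3, 0.1]
grip_width: -0.0003
t 3.1167 pos [ 0.5254 -0.1856  0.2836] phi 106.09 tilt [ 0.003 -0.001 -1.   ] F [-0.4  0.3  0.1] w -0.0003
travel mm [ 1.  22.5  2.7] yaw 0.09 rows 0.5432401611771971
```

```bash

python3 -m inch '[{"travel":[0,0.001,0.001],"yaw":0},{"travel":[0,0.002,0.001],"yaw":0},{"travel":[0,0.003,0.001],"yaw":0},{"travel":[0,0.004,0.001],"yaw":0}]'
python3 -m inch '[{"travel":[0,0.001,0],"yaw":0},{"travel":[0,0.002,0],"yaw":0},{"travel":[0,0.003,0],"yaw":0},{"travel":[0,0.004,0],"yaw":0}]'
python3 -c "
from h import *
go([*bw(.013),.281],106)"
```

```text
t: 3.45
eef_pos: [0.5283, -0.1842, 0.2813]
eef_rot: [0.601, 0.799, 0.0, 0.0]
contact_force: [0.6, -0.7, -0.3]
grip_width: -0.0004
t: 3.78
eef_pos: [0.5321, -0.1831, 0.2812]
eef_rot: [0.601, 0.799, -0.0, -0.0]
contact_force: [0.6, -0.1, 0.4]
grip_width: 0.0001
t 3.7833 pos [ 0.5321 -0.1831  0.2812] phi 106.08 tilt [-0.  0. -1.] F [ 0.6 -0.1  0.4] w 0.0001
travel mm [ 0.5 15.3  0.2] yaw 0.08 rows 0.36824635962353935
```

```bash

for i in 1; do :; done
python3 -m inch '[{"travel":[0,0.001,0],"yaw":0},{"travel":[0,0.002,0],"yaw":0},{"travel":[0,0.003,0],"yaw":0}]'
python3 -m inch '[{"travel":[0,0.001,0],"yaw":0},{"travel":[0,0.002,0],"yaw":0},{"travel":[0,0.003,0],"yaw":0}]'
python3 -c "
from h import *
go([*bw(.013),.281],106)"
```

```text
t: 4.03
eef_pos: [0.535, -0.1823, 0.2812]
eef_rot: [0.601, 0.799, 0.0, -0.0]
contact_force: [0.4, -0.2, -0.6]
grip_width: -0.0002
t: 4.28
eef_pos: [0.5376, -0.1815, 0.2812]
eef_rot: [0.601, 0.799, -0.001, -0.0]
contact_force: [-2.2, -0.9, 2.8]
grip_width: 0.0001
t 4.2833 pos [ 0.5376 -0.1815  0.2812] phi 106.08 tilt [-0.001 -0.    -1.   ] F [-2.2 -0.9  2.8] w 0.0001
travel mm [0.4 9.6 0.2] yaw 0.08 rows 0.23026808201378593
```

Contact is starting; 1 mm rows, watching the force.

```bash

python3 -m inch '[{"travel":[0,0.0005,0],"yaw":0},{"travel":[0,0.001,0],"yaw":0},{"travel":[0,0.0015,0],"yaw":0},{"travel":[0,0.002,0],"yaw":0}]'
python3 -m inch '[{"travel":[0,0.0005,0],"yaw":0},{"travel":[0,0.001,0],"yaw":0},{"travel":[0,0.0015,0],"yaw":0},{"travel":[0,0.002,0],"yaw":0}]'
python3 -c "
from h import *
go([*bw(.013),.281],106)"
```

```text
t: 4.62
eef_pos: [0.5383, -0.1812, 0.2812]
eef_rot: [0.602, 0.799, -0.002, -0.001]
contact_force: [-8.7, -2.7, 5.5]
grip_width: -0.0
t: 4.95
eef_pos: [0.5391, -0.1809, 0.2812]
eef_rot: [0.602, 0.799, -0.004, -0.002]
contact_force: [-11.3, -4.5, 7.1]
grip_width: -0.0
t 4.95 pos [ 0.5391 -0.1809  0.2812] phi 106.0 tilt [-0.008 -0.003 -1.   ] F [-11.3  -4.5   7.1] w -0.0
travel mm [0.3 8.  0.1] yaw -0.0 rows 0.1916525753166227
```

```bash

python3 -m inch '[{"travel":[0,0.0005,0],"yaw":0},{"travel":[0,0.001,0],"yaw":0},{"travel":[0,0.0015,0],"yaw":0},{"travel":[0,0.002,0],"yaw":0}]'
python3 -m inch '[{"travel":[0,0.0005,0],"yaw":0},{"travel":[0,0.001,0],"yaw":0},{"travel":[0,0.0015,0],"yaw":0},{"travel":[0,0.002,0],"yaw":0}]'
python3 -c "
from h import *
go([*bw(.013),.281],106)"
```

```text
t: 5.28
eef_pos: [0.5409, -0.1804, 0.2812]
eef_rot: [0.602, 0.799, -0.004, -0.002]
contact_force: [-12.3, -3.8, 7.8]
grip_width: 0.0002
t: 5.62
eef_pos: [0.5428, -0.1799, 0.2812]
eef_rot: [0.602, 0.799, -0.004, -0.002]
contact_force: [-13.0, -4.0, 7.6]
grip_width: 0.0
t 5.6167 pos [ 0.5428 -0.1799  0.2812] phi 105.99 tilt [-0.008 -0.003 -1.   ] F [-13.   -4.    7.6] w 0.0
travel mm [0.3 4.1 0.2] yaw -0.01 rows 0.09865473038719798
```

Sliding steadily at about 13 N. On to the stop.

```bash

python3 -m inch '[{"travel":[0,0.0005,0],"yaw":0},{"travel":[0,0.001,0],"yaw":0},{"travel":[0,0.0015,0],"yaw":0},{"travel":[0,0.002,0],"yaw":0}]'
python3 -m inch '[{"travel":[0,0.0005,0],"yaw":0},{"travel":[0,0.001,0],"yaw":0},{"travel":[0,0.0015,0],"yaw":0},{"travel":[0,0.002,0],"yaw":0}]'
python3 -m inch '[{"travel":[0,0.0005,0],"yaw":0},{"travel":[0,0.001,0],"yaw":0}]'
python3 -c "
from h import *
go([*bw(.013),.281],106)"
```

```text
t: 5.95
eef_pos: [0.5448, -0.1793, 0.2812]
eef_rot: [0.602, 0.799, -0.004, -0.002]
contact_force: [-11.4, -4.5, 8.3]
grip_width: -0.0
t: 6.28
eef_pos: [0.5467, -0.1787, 0.2812]
eef_rot: [0.602, 0.799, -0.004, -0.002]
contact_force: [-10.7, -3.9, 8.1]
grip_width: 0.0001
t: 6.45
eef_pos: [0.5477, -0.1785, 0.2812]
eef_rot: [0.602, 0.799, -0.004, -0.002]
contact_force: [-11.3, -4.4, 8.6]
grip_width: 0.0004
t 6.45 pos [ 0.5477 -0.1785  0.2812] phi 105.99 tilt [-0.008 -0.003 -1.   ] F [-11.3  -4.4   8.6] w 0.0004
travel mm [ 0.3 -0.9  0.2] yaw -0.01 rows 0.02372460912669547
```

```bash

python3 -m inch '[{"travel":[0,0.0005,0],"yaw":0},{"travel":[0,0.001,0],"yaw":0},{"travel":[0,0.001,0],"yaw":0}]'
python3 -m inch '[{"travel":[0,0.0005,0],"yaw":0},{"travel":[0,0.001,0],"yaw":0},{"travel":[0,0.001,0],"yaw":0}]'
python3 -m inch '[{"travel":[0,0.0005,0],"yaw":0},{"travel":[0,0.001,0],"yaw":0},{"travel":[0,0.001,0],"yaw":0}]'
```

```text
t: 6.7
eef_pos: [0.5485, -0.1782, 0.2812]
eef_rot: [0.602, 0.799, -0.004, -0.003]
contact_force: [-11.7, -4.7, 8.7]
grip_width: -0.0002
t: 6.95
eef_pos: [0.5488, -0.1781, 0.2812]
eef_rot: [0.602, 0.798, -0.005, -0.003]
contact_force: [-14.0, -5.6, 10.1]
grip_width: 0.0004
t: 7.2
eef_pos: [0.5491, -0.178, 0.2812]
eef_rot: [0.602, 0.798, -0.006, -0.004]
contact_force: [-15.5, -6.5, 11.6]
grip_width: 0.0001
```

```bash

python3 -m inch '[{"travel":[0,0.0005,0],"yaw":0},{"travel":[0,0.001,0],"yaw":0},{"travel":[0,0.001,0],"yaw":0}]'
```

```text
t: 7.45
eef_pos: [0.5495, -0.1778, 0.2812]
eef_rot: [0.602, 0.798, -0.007, -0.004]
contact_force: [-18.8, -6.7, 13.3]
grip_width: -0.0002
```

```bash

python3 -m inch '[{"travel":[0,0.0005,0],"yaw":0},{"travel":[0,0.001,0],"yaw":0},{"travel":[0,0.001,0],"yaw":0},{"travel":[0,0.001,0],"yaw":0}]'
python3 -c "
from h import *
go([*bw(.013),.281],106)"
python3 -m inch '[{"travel":[0,-0.004,0],"yaw":0},{"travel":[0,-0.01,0],"yaw":0},{"travel":[0,-0.02,0],"yaw":0},{"travel":[0,-0.025,-0.02],"yaw":0},{"travel":[0,-0.025,-0.05],"yaw":0}]'
python3 -m inch '[{"travel":[0,0,-0.03],"yaw":0},{"travel":[0,0,-0.06],"yaw":0}]'
python3 -c "
from h import *
go([.511,.238,.34],55)"
```

```text
t: 7.78
eef_pos: [0.5498, -0.1777, 0.2812]
eef_rot: [0.602, 0.798, -0.008, -0.005]
contact_force: [-21.7, -7.0, 15.1]
grip_width: 0.0001
t 7.7833 pos [ 0.5498 -0.1777  0.2812] phi 105.91 tilt [-0.017 -0.006 -1.   ] F [-21.7  -7.   15.1] w 0.0001
travel mm [ 0.1 -3.2  0.3] yaw -0.09 rows 0.07670868896866359
t: 8.2
eef_pos: [0.5284, -0.1827, 0.328]
eef_rot: [0.601, 0.799, -0.0, -0.004]
contact_force: [0.8, 0.1, 0.0]
grip_width: 0.0002
t: 8.37
eef_pos: [0.5307, -0.1833, 0.392]
eef_rot: [0.601, 0.799, 0.0, -0.0]
contact_force: [0.7, -1.3, 0.2]
grip_width: -0.0002
t 8.3667 pos [ 0.5307 -0.1833  0.392 ] phi 106.09 tilt [ 0.     0.001 -1.   ] F [ 0.7 -1.3  0.2] w -0.0002
travel mm [410.2  97.8  52.4] yaw 51.09 rows 10.189938956392762
```

```bash

python3 -m inch '[{"travel":[0.035,0.008,0],"yaw":0},{"travel":[0.07,0.016,0],"yaw":0},{"travel":[0.105,0.024,0],"yaw":0},{"travel":[0.14,0.032,0],"yaw":0},{"travel":[0.175,0.04,0],"yaw":0}]' 0.7 30
python3 -m inch '[{"travel":[0.035,0.008,0],"yaw":0},{"travel":[0.07,0.016,0],"yaw":0},{"travel":[0.105,0.024,0],"yaw":0},{"travel":[0.14,0.032,0],"yaw":0},{"travel":[0.175,0.04,0],"yaw":0}]'
python3 -m inch '[{"travel":[0.03,0.009,0],"yaw":7},{"travel":[0.06,0.018,0],"yaw":14},{"travel":[0.06,0.018,0.0],"yaw":21},{"travel":[0.06,0.018,0.01],"yaw":28},{"travel":[0.06,0.018,0.02],"yaw":35}]'
python3 -m inch '[{"travel":[0,0,0.01],"yaw":7},{"travel":[0,0,0.02],"yaw":14},{"travel":[0,0,0.02],"yaw":15},{"travel":[0,0,0.02],"yaw":15}]'
python3 - <<'E'
from h import *
go([.511,.238,.34],55)
grab('top','top2'); grab('scene','scene2')
E
```

```text
t: 8.78
eef_pos: [0.5206, -0.0027, 0.3913]
eef_rot: [0.601, 0.799, 0.001, 0.0]
contact_force: [-0.2, -0.3, 0.2]
grip_width: 0.0596
t: 9.2
eef_pos: [0.5105, 0.1769, 0.3913]
eef_rot: [0.601, 0.799, 0.001, 0.0]
contact_force: [0.5, -0.4, 0.3]
grip_width: 0.0597
t: 9.62
eef_pos: [0.5118, 0.2389, 0.3716]
eef_rot: [0.815, 0.58, 0.001, -0.0]
contact_force: [0.0, -0.4, 0.2]
grip_width: 0.0599
t: 9.95
eef_pos: [0.5113, 0.2376, 0.3506]
eef_rot: [0.882, 0.471, -0.0, -0.0]
contact_force: [0.5, 0.4, -0.4]
grip_width: 0.0599
t 9.95 pos [0.5113 0.2376 0.3506] phi 56.22 tilt [-0.001  0.    -1.   ] F [ 0.5  0.4 -0.4] w 0.0599
travel mm [ 0.1 -0.4 10.6] yaw 1.22 rows 0.2550599344385141
```

View pics/top2.png

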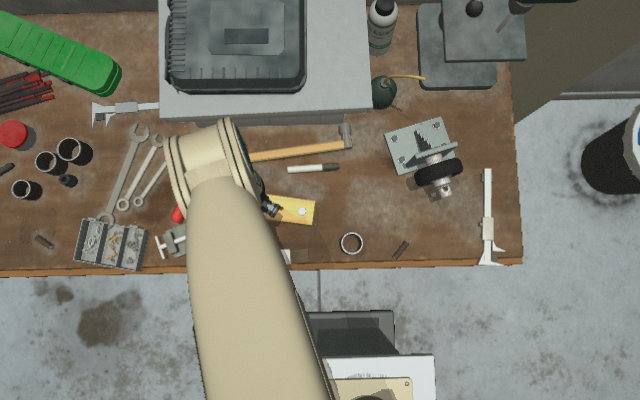

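View pics/scene2.png

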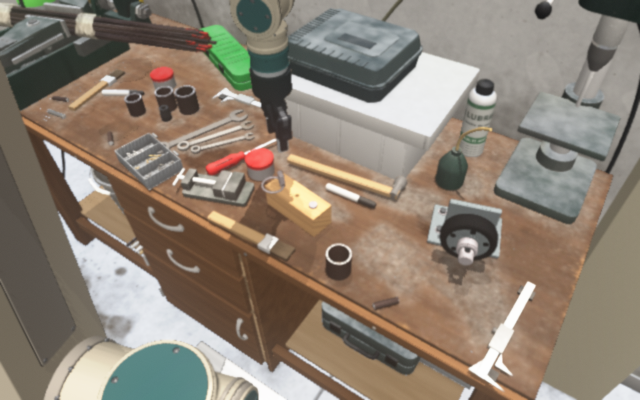

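```bash
python3 - <<'E'
import cv2,numpy as np
t=cv2.imread('pics/top2.png')
b=cv2.resize(t[145:210,405:470],None,fx=8,fy=8,interpolation=cv2.INTER_CUBIC); cv2.imwrite('pics/c2.png',b)
from h import *
print('hole proj',(proj('top',[[*HOLE,.0905],[*bw(-.018),.08],[*bw(.024),.126]])-[405,145])*8)
E
```

```text
hole proj [[317.66416528 352.37234729]
 [328.56041677 417.27719365]
 [323.39679872 251.4147416 ]]
```

View pics/c2.png

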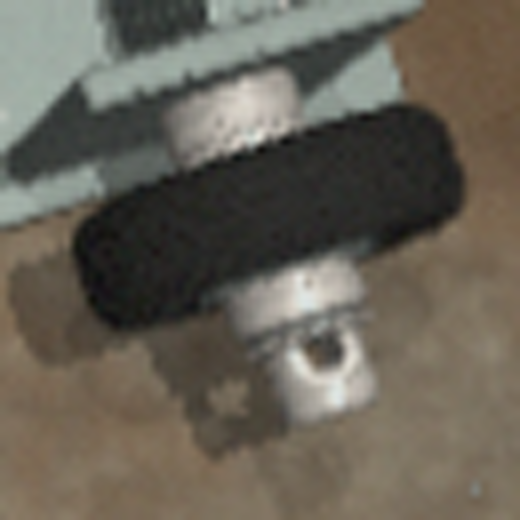

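```bash

python3 -m inch '[{"travel":[0,0,0.035],"yaw":0},{"travel":[0,0,0.07],"yaw":0},{"travel":[0,0,0.095],"yaw":0},{"travel":[0,0,0.105],"yaw":0},{"travel":[0,0,0.105],"yaw":0}]'
python3 - <<'E'
from h import *
go([.511,.238,.245],55)
a,_=grab('top','top3'); b,_=grab('scene','scene3')
b=cv2.resize(b[140:240,230:340],None,fx=7,fy=6); 
cv2.imwrite('pics/c3.png',b[:,:,::-1])
E
```

```text
t: 10.47
eef_pos: [0.5105, 0.2372, 0.2441]
eef_rot: [0.882, 0.471, -0.002, -0.0]
contact_force: [0.0, -0.1, 1.1]
grip_width: 0.06
t 10.4667 pos [0.5105 0.2372 0.2441] phi 56.14 tilt [-0.005 -0.001 -1.   ] F [ 0.  -0.1  1.1] w 0.06
travel mm [ 0.9 -0.  -0.9] yaw 1.14 rows 0.030614584707013913
```

View pics/c3.png

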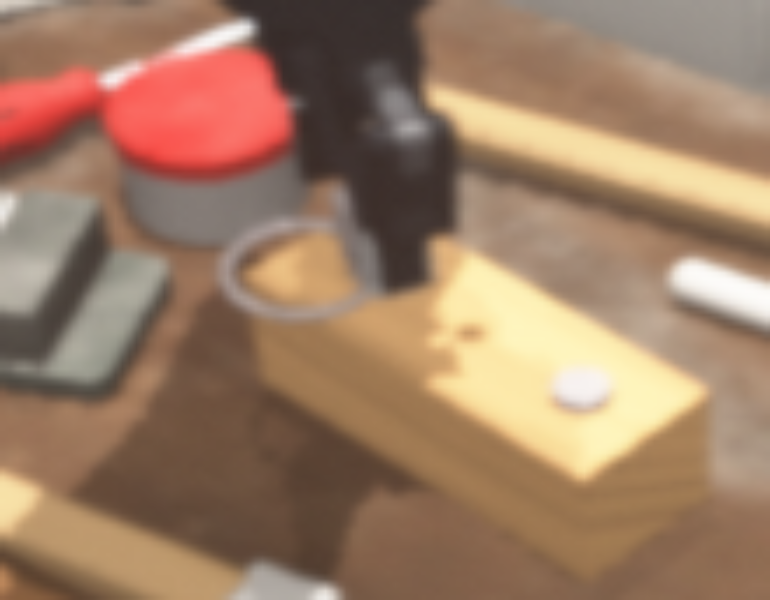

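```bash

python3 -m inch '[{"travel":[0,0,-0.001],"yaw":0},{"travel":[0,0,-0.001],"yaw":0},{"travel":[0,0,-0.001],"yaw":0},{"travel":[0,0,-0.001],"yaw":0},{"travel":[0,0,-0.001],"yaw":0}]' 0.1 40
python3 - <<'E'
from h import *
s=manip.sense(); print(s['moment'],s['contact_force'])
go([.511,.238,.245],55)
a,_=grab('top','top4'); b,_=grab('scene','scene4')
b=cv2.resize(b[140:240,230:340],None,fx=7,fy=6); 
cv2.imwrite('pics/c4.png',b[:,:,::-1])
E
```

```text
t: 10.98
eef_pos: [0.5125, 0.2379, 0.2489]
eef_rot: [0.883, 0.47, 0.002, 0.0]
contact_force: [-0.7, -0.8, 5.9]
grip_width: 0.0188
[-0.13068026  0.11726542  0.03120417] [-0.72142818 -0.79375317  5.91669321]
t 10.9833 pos [0.5125 0.2379 0.2489] phi 56.08 tilt [ 0.003  0.001 -1.   ] F [-0.7 -0.8  5.9] w 0.0188
travel mm [-0.8 -1.3  3.9] yaw 1.08 rows 0.10089347597158846
```

View pics/c4.png

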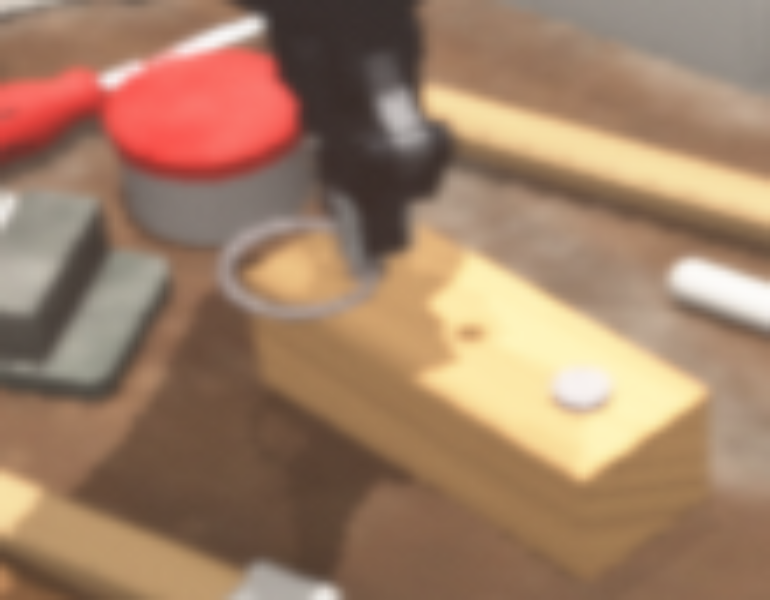

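```bash

python3 -m inch '[{"travel":[0,0,0],"yaw":0},{"travel":[0,0,0],"yaw":0},{"travel":[0,0,-0.003],"yaw":0},{"travel":[0,0,-0.005],"yaw":0},{"travel":[0,0,-0.005],"yaw":0}]' 0.4
python3 -c "
from h import *
go([.511,.238,.250],55)"
python3 -m inch '[{"travel":[0,0,0],"yaw":0},{"travel":[0,0,0],"yaw":0},{"travel":[0,0,0],"yaw":0},{"travel":[0,0,0],"yaw":0}]' 0.1 40
python3 -c "
from h import *
go([.511,.238,.250],55)"
```

```text
t: 11.5
eef_pos: [0.5118, 0.2377, 0.2525]
eef_rot: [0.883, 0.47, 0.0, 0.0]
contact_force: [0.5, 0.2, 0.8]
grip_width: 0.0342
t 11.5 pos [0.5118 0.2377 0.2525] phi 56.08 tilt [ 0.  0. -1.] F [0.5 0.2 0.8] w 0.0342
travel mm [-0.2 -0.8  2.5] yaw 1.08 rows 0.06389144025269836
t: 11.83
eef_pos: [0.5117, 0.2377, 0.2524]
eef_rot: [0.883, 0.47, 0.0, -0.0]
contact_force: [-0.1, 0.5, 1.8]
grip_width: 0.019
t 11.8333 pos [0.5117 0.2377 0.2524] phi 56.09 tilt [ 0.  0. -1.] F [-0.1  0.5  1.8] w 0.019
travel mm [-0.2 -0.7  2.4] yaw 1.09 rows 0.06039734741241396
```

```bash

python3 -m inch '[{"travel":[0,0,0],"yaw":0},{"travel":[0,0,-0.005],"yaw":0},{"travel":[0,0,-0.015],"yaw":0},{"travel":[0,0,-0.025],"yaw":0},{"travel":[0,0,-0.04],"yaw":0}]' 0.1 70
python3 -m inch '[{"travel":[0,0,-0.02],"yaw":0},{"travel":[0,0,-0.045],"yaw":0},{"travel":[0,0,-0.075],"yaw":0},{"travel":[0,0,-0.095],"yaw":0},{"travel":[0,0,-0.1],"yaw":0}]'
python3 - <<'E'
from h import *
go([*HOLE,.4],106)
a,_=grab('top','top5'); b,_=grab('scene','scene5')
b=cv2.resize(b[100:240,230:340],None,fx=5,fy=4); 
cv2.imwrite('pics/c5.png',b[:,:,::-1])
E
```

```text
t: 12.25
eef_pos: [0.5111, 0.2375, 0.2922]
eef_rot: [0.883, 0.47, -0.001, -0.0]
contact_force: [0.0, -0.0, -1.8]
grip_width: 0.0175
t: 12.67
eef_pos: [0.5129, 0.2381, 0.3977]
eef_rot: [0.883, 0.47, 0.004, 0.001]
contact_force: [1.7, 0.5, 0.1]
grip_width: 0.0179
t 12.6667 pos [0.5129 0.2381 0.3977] phi 56.09 tilt [ 0.008  0.003 -1.   ] F [1.7 0.5 0.1] w 0.0179
travel mm [-336.8  252.1   -3.3] yaw -49.91 rows 10.088182637402037
```

View pics/c5.png

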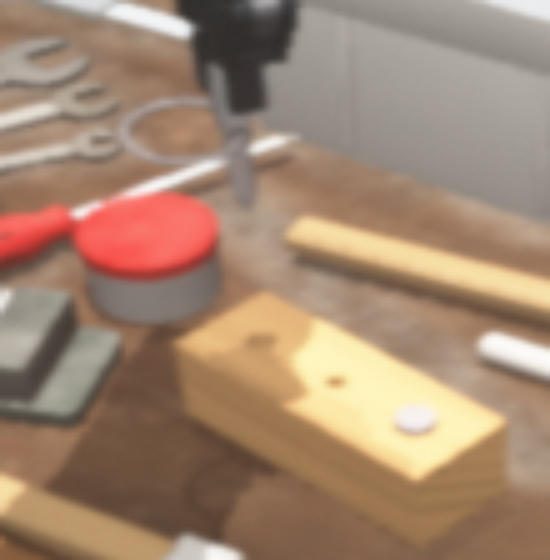

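```bash

python3 -m inch '[{"travel":[-0.03,0.0225,0],"yaw":0},{"travel":[-0.06,0.045,0],"yaw":0},{"travel":[-0.09,0.0675,0],"yaw":0},{"travel":[-0.12,0.09,0],"yaw":0},{"travel":[-0.15,0.112,0],"yaw":0}]'
python3 -m inch '[{"travel":[-0.03,0.0225,0],"yaw":0},{"travel":[-0.06,0.045,0],"yaw":0},{"travel":[-0.09,0.0675,0],"yaw":0},{"travel":[-0.12,0.09,0],"yaw":0},{"travel":[-0.15,0.112,0],"yaw":0}]'
python3 -m inch '[{"travel":[-0.01,0.0075,0],"yaw":-6},{"travel":[-0.02,0.015,0],"yaw":-12},{"travel":[-0.03,0.022,0],"yaw":-18},{"travel":[-0.037,0.028,0],"yaw":-24},{"travel":[-0.037,0.028,0],"yaw":-30}]'
python3 -m inch '[{"travel":[0,0,0],"yaw":-6},{"travel":[0,0,0],"yaw":-12},{"travel":[0,0,0],"yaw":-18},{"travel":[0,0,0],"yaw":-20},{"travel":[0,0,0],"yaw":-20}]'
python3 - <<'E'
from h import *
go([*HOLE,.4],106)
a,_=grab('top','top6'); b,_=grab('scene','scene6')
a=cv2.resize(a[100:220,370:490],None,fx=3.3,fy=3.3); b=cv2.resize(b[140:260,410:530],None,fx=3.3,fy=3.3)
cv2.imwrite('pics/c6.png',np.hstack([a,b])[:,:,::-1])
E
```

```text
t: 13.18
eef_pos: [0.5198, 0.0492, 0.3899]
eef_rot: [0.882, 0.47, -0.002, -0.001]
contact_force: [0.9, -0.2, -0.9]
grip_width: 0.0179
t: 13.6
eef_pos: [0.5291, -0.1378, 0.3899]
eef_rot: [0.883, 0.47, -0.001, -0.001]
contact_force: [1.0, 0.4, -1.1]
grip_width: 0.0184
t: 14.02
eef_pos: [0.5321, -0.184, 0.3897]
eef_rot: [0.73, 0.684, -0.001, -0.002]
contact_force: [-0.0, 0.5, -2.0]
grip_width: 0.018
t: 14.43
eef_pos: [0.5319, -0.1823, 0.3898]
eef_rot: [0.601, 0.799, -0.0, -0.002]
contact_force: [-0.1, -0.4, -0.5]
grip_width: 0.0178
t 14.4333 pos [ 0.5319 -0.1823  0.3898] phi 106.11 tilt [-0.004  0.002 -1.   ] F [-0.1 -0.4 -0.5] w 0.0178
travel mm [ -0.3   2.2 -10.3] yaw 0.11 rows 0.25169291471433075
```

View pics/c6.png

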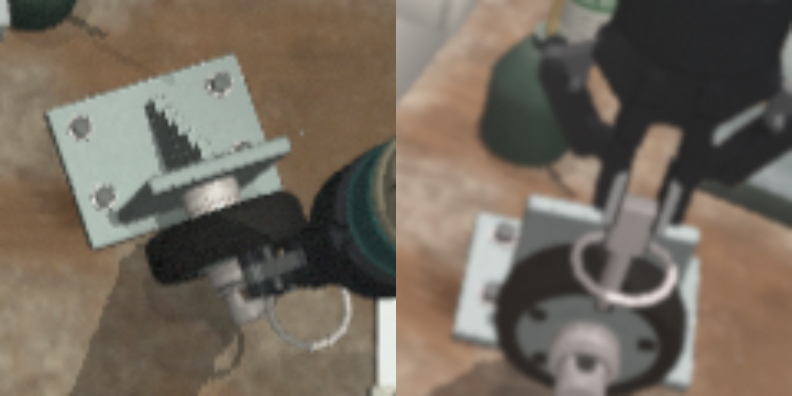

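```bash
python3 - <<'E'
from h import *
s=cv2.imread('pics/scene2.png'); b=cv2.resize(s[225:275,440:490],None,fx=8,fy=8,interpolation=cv2.INTER_CUBIC)
s=cv2.imread('pics/scene6.png'); c=cv2.resize(s[190:250,450:500],None,fx=8,fy=8,interpolation=cv2.INTER_CUBIC)
c=c[:400]
cv2.imwrite('pics/c7.png',np.hstack([b,c]))
t=manip.sense()['eef_pos']
P=[[t[0],t[1],t[2]-.1945+dz] for dz in(.0,-.025,-.05)]
print((proj('scene',P)-[450,190]+.5)*8+[400,0]); print((proj('scene',[[*HOLE,.0905]])-[440,225]+.5)*8)
E
```

```text
[[641.73661243 187.39650841]
 [615.95582895 263.13384537]
 [591.24926123 335.59994971]]
[[221.94801855 199.04132354]]
```

View pics/c7.png

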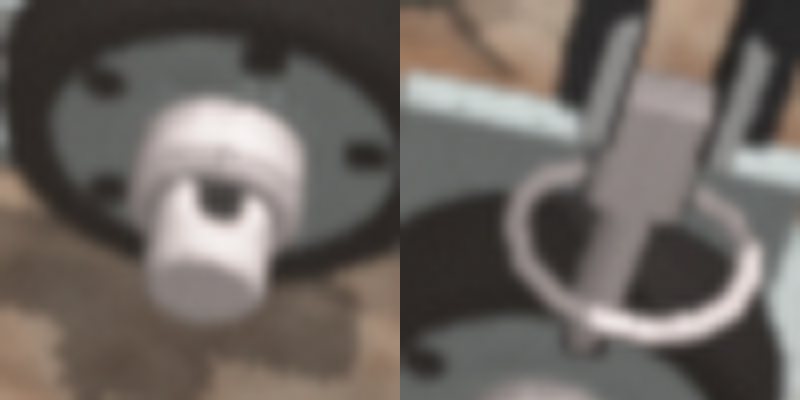

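```bash

python3 -m inch '[{"travel":[0,0.001,0.02],"yaw":0},{"travel":[0,0.002,0.033],"yaw":0},{"travel":[0,0.002,0.037],"yaw":0},{"travel":[0,0.002,0.037],"yaw":0},{"travel":[0,0.002,0.037],"yaw":0}]'
python3 -m inch '[{"travel":[0,0,0],"yaw":0},{"travel":[0,0,0],"yaw":0}]'
python3 - <<'E'
from h import *
go([*HOLE,.350],106)
s,_=grab('scene','scene7'); t,_=grab('top','top7'); s=s[:,:,::-1]; t=t[:,:,::-1]
c=cv2.resize(s[210:270,440:490],None,fx=8,fy=8,interpolation=cv2.INTER_CUBIC)
d=cv2.resize(t[160:220,410:460],None,fx=8,fy=8,interpolation=cv2.INTER_CUBIC)
cv2.imwrite('pics/c8.png',np.hstack([c,d]))
t=manip.sense()['eef_pos']
P=[[t[0],t[1],t[2]-.2445],[*HOLE,.0905]]
print((proj('scene',P)-[440,210]+.5)*8); print((proj('top',P)-[410,160]+.5)*8+[400,0])
E
```

```text
t: 14.95
eef_pos: [0.5345, -0.182, 0.355]
eef_rot: [0.601, 0.799, -0.0, -0.0]
contact_force: [0.7, -0.3, -0.9]
grip_width: 0.0177
t: 15.12
eef_pos: [0.535, -0.1822, 0.3563]
eef_rot: [0.601, 0.799, 0.0, 0.001]
contact_force: [0.4, 0.1, -0.5]
grip_width: 0.0178
t 15.1167 pos [ 0.535  -0.1822  0.3563] phi 106.07 tilt [ 0.002 -0.001 -1.   ] F [ 0.4  0.1 -0.5] w 0.0178
travel mm [ 0.5 -0.8  6.3] yaw 0.07 rows 0.15139857958012617
[[242.78460176 261.67310762]
 [221.94801855 319.04132354]]
[[702.3386144  223.06738058]
 [681.66416528 236.37234729]]
```

View pics/c8.png

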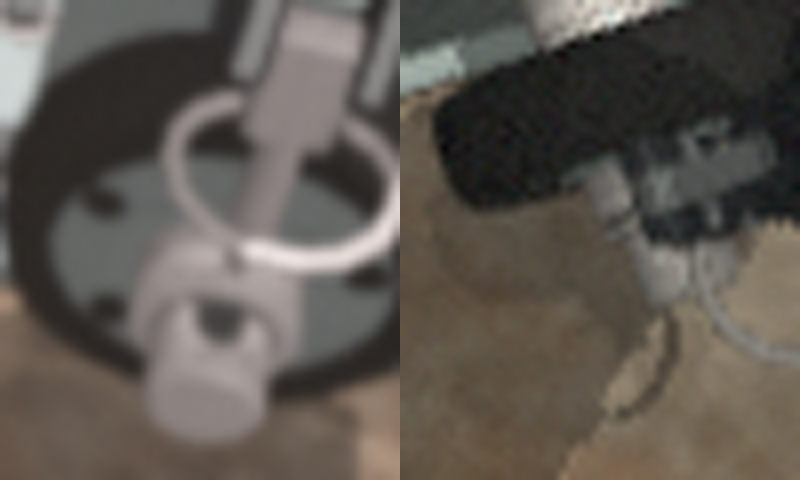

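```bash

python3 -m inch '[{"travel":[0,0,0.006],"yaw":0},{"travel":[0,0,0.012],"yaw":0},{"travel":[0,0,0.016],"yaw":0},{"travel":[0,0,0.018],"yaw":0},{"travel":[0,0,0.018],"yaw":0}]'
python3 -m inch '[{"travel":[0,0,0.001],"yaw":0},{"travel":[0,0,0.002],"yaw":0},{"travel":[0,0,0.003],"yaw":0},{"travel":[0,0,0.004],"yaw":0}]'
python3 - <<'E'
from h import *
go([*HOLE,.285],106)
s,_=grab('scene','scene8');  s=s[:,:,::-1]
c=cv2.resize(s[210:270,440:490],None,fx=8,fy=8,interpolation=cv2.INTER_CUBIC)
cv2.imwrite('pics/c9.png',c)
E
```

```text
t: 15.63
eef_pos: [0.5342, -0.1819, 0.336]
eef_rot: [0.601, 0.799, -0.0, -0.001]
contact_force: [0.2, 0.0, -1.8]
grip_width: 0.0176
t: 15.97
eef_pos: [0.5347, -0.1821, 0.3333]
eef_rot: [0.601, 0.799, 0.0, 0.0]
contact_force: [-0.2, -0.5, -2.3]
grip_width: 0.0177
t 15.9667 pos [ 0.5347 -0.1821  0.3333] phi 106.08 tilt [ 0. -0. -1.] F [-0.2 -0.5 -2.3] w 0.0177
travel mm [ 0.2 -0.5 48.3] yaw 0.08 rows 1.1590615069458652
```

View pics/c9.png

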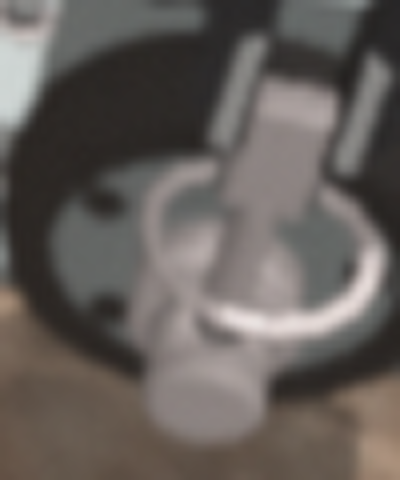

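```bash

python3 -m inch '[{"travel":[0,0,0.001],"yaw":0},{"travel":[0,0,0.002],"yaw":0},{"travel":[0,0,0.003],"yaw":0},{"travel":[0,0,0.004],"yaw":0}]'
python3 -m inch '[{"travel":[0,0,0.001],"yaw":0},{"travel":[0,0,0.002],"yaw":0},{"travel":[0,0,0.003],"yaw":0},{"travel":[0,0,0.004],"yaw":0}]'
python3 -c "
from h import *
go([*HOLE,.285],106)"
```

```text
t: 16.35
eef_pos: [0.5346, -0.1821, 0.3292]
eef_rot: [0.601, 0.799, -0.0, 0.0]
contact_force: [0.5, -0.1, -1.1]
grip_width: 0.0179
t: 16.68
eef_pos: [0.5345, -0.182, 0.325]
eef_rot: [0.601, 0.799, -0.0, -0.0]
contact_force: [-0.3, -1.2, -1.3]
grip_width: 0.0176
t 16.6833 pos [ 0.5345 -0.182   0.325 ] phi 106.08 tilt [-0. -0. -1.] F [-0.3 -1.2 -1.3] w 0.0176
travel mm [ 0.1 -0.3 40. ] yaw 0.08 rows 0.9603824013384369
```

```bash

python3 -m inch '[{"travel":[0,0,0.001],"yaw":0},{"travel":[0,0,0.002],"yaw":0},{"travel":[0,0,0.003],"yaw":0},{"travel":[0,0,0.004],"yaw":0}]'
python3 -m inch '[{"travel":[0,0,0.001],"yaw":0},{"travel":[0,0,0.002],"yaw":0},{"travel":[0,0,0.003],"yaw":0},{"travel":[0,0,0.004],"yaw":0}]'
python3 -c "
from h import *
go([*HOLE,.285],106)"
```

```text
t: 17.02
eef_pos: [0.5346, -0.1821, 0.3212]
eef_rot: [0.601, 0.799, -0.0, 0.0]
contact_force: [-0.9, 0.4, 0.5]
grip_width: 0.018
t: 17.35
eef_pos: [0.5349, -0.1822, 0.3179]
eef_rot: [0.601, 0.799, 0.0, 0.001]
contact_force: [-1.1, -0.6, 5.0]
grip_width: 0.0176
t 17.35 pos [ 0.5349 -0.1822  0.3179] phi 106.08 tilt [ 0.001 -0.001 -1.   ] F [-1.1 -0.6  5. ] w 0.0176
travel mm [ 0.4 -0.6 32.9] yaw 0.08 rows 0.7887023298149862
```

```bash

python3 -m inch '[{"travel":[0,0,0.001],"yaw":0},{"travel":[0,0,0.002],"yaw":0},{"travel":[0,0,0.002],"yaw":0}]'
python3 -m inch '[{"travel":[0,0,0.001],"yaw":0},{"travel":[0,0,0.002],"yaw":0},{"travel":[0,0,0.002],"yaw":0}]'
python3 -c "
from h import *
print(manip.sense()['moment'])
go([*HOLE,.285],106)"
```

```text
t: 17.6
eef_pos: [0.5349, -0.1823, 0.3158]
eef_rot: [0.601, 0.799, -0.0, 0.001]
contact_force: [-1.6, -0.9, 4.7]
grip_width: 0.0177
t: 17.85
eef_pos: [0.535, -0.1823, 0.3138]
eef_rot: [0.601, 0.799, -0.0, 0.001]
contact_force: [-1.9, 0.1, 3.8]
grip_width: 0.0181
[-0.12119433  0.39006914  0.03225562]
t 17.85 pos [ 0.535  -0.1823  0.3138] phi 106.08 tilt [ 0.001 -0.001 -1.   ] F [-1.9  0.1  3.8] w 0.0181
travel mm [ 0.5 -0.7 28.8] yaw 0.08 rows 0.6919698305230094
```

Going in smoothly; continuing.

```bash

python3 -m inch '[{"travel":[0,0,0.001],"yaw":0},{"travel":[0,0,0.002],"yaw":0},{"travel":[0,0,0.003],"yaw":0},{"travel":[0,0,0.004],"yaw":0}]'
python3 -m inch '[{"travel":[0,0,0.001],"yaw":0},{"travel":[0,0,0.002],"yaw":0},{"travel":[0,0,0.003],"yaw":0},{"travel":[0,0,0.004],"yaw":0}]'
python3 -c "
from h import *
go([*HOLE,.285],106)"
```

```text
t: 18.18
eef_pos: [0.5351, -0.1823, 0.3102]
eef_rot: [0.601, 0.799, 0.0, 0.001]
contact_force: [-2.0, 0.4, 6.9]
grip_width: 0.0177
t: 18.52
eef_pos: [0.5352, -0.1823, 0.3063]
eef_rot: [0.601, 0.799, 0.0, 0.001]
contact_force: [-0.8, -0.7, 6.8]
grip_width: 0.0179
t 18.5167 pos [ 0.5352 -0.1823  0.3063] phi 106.08 tilt [ 0.002 -0.001 -1.   ] F [-0.8 -0.7  6.8] w 0.0179
travel mm [ 0.6 -0.9 21.3] yaw 0.08 rows 0.5104801347591478
```

```bash

python3 -m inch '[{"travel":[0,0,0.001],"yaw":0},{"travel":[0,0,0.002],"yaw":0},{"travel":[0,0,0.003],"yaw":0},{"travel":[0,0,0.004],"yaw":0}]'
python3 -m inch '[{"travel":[0,0,0.001],"yaw":0},{"travel":[0,0,0.002],"yaw":0},{"travel":[0,0,0.003],"yaw":0},{"travel":[0,0,0.004],"yaw":0}]'
python3 -c "
from h import *
go([*HOLE,.285],106)"
```

```text
t: 18.85
eef_pos: [0.5352, -0.1824, 0.3023]
eef_rot: [0.601, 0.799, 0.0, 0.001]
contact_force: [-0.9, -0.1, 5.7]
grip_width: 0.0178
t: 19.18
eef_pos: [0.5353, -0.1824, 0.2984]
eef_rot: [0.601, 0.799, 0.0, 0.001]
contact_force: [-1.8, -0.2, 8.0]
grip_width: 0.0181
t 19.1833 pos [ 0.5353 -0.1824  0.2984] phi 106.08 tilt [ 0.002 -0.001 -1.   ] F [-1.8 -0.2  8. ] w 0.0181
travel mm [ 0.7 -1.  13.4] yaw 0.08 rows 0.3231131426906975
```

```bash

python3 -m inch '[{"travel":[0,0,0.001],"yaw":0},{"travel":[0,0,0.002],"yaw":0},{"travel":[0,0,0.003],"yaw":0},{"travel":[0,0,0.004],"yaw":0}]'
python3 -m inch '[{"travel":[0,0,0.001],"yaw":0},{"travel":[0,0,0.002],"yaw":0},{"travel":[0,0,0.002],"yaw":0}]'
python3 -m inch '[{"travel":[0,0,0.001],"yaw":0},{"travel":[0,0,0.002],"yaw":0},{"travel":[0,0,0.002],"yaw":0}]'
python3 -c "
from h import *
go([*HOLE,.285],106)"
```

```text
t: 19.52
eef_pos: [0.5354, -0.1824, 0.2945]
eef_rot: [0.601, 0.799, 0.0, 0.001]
contact_force: [-1.4, -0.9, 7.9]
grip_width: 0.0172
t: 19.77
eef_pos: [0.5354, -0.1824, 0.2923]
eef_rot: [0.601, 0.799, 0.0, 0.001]
contact_force: [0.2, -0.3, 5.8]
grip_width: 0.0175
t: 20.02
eef_pos: [0.5354, -0.1825, 0.2903]
eef_rot: [0.601, 0.799, 0.0, 0.001]
contact_force: [-0.8, -0.3, 5.2]
grip_width: 0.0176
t 20.0167 pos [ 0.5354 -0.1825  0.2903] phi 106.08 tilt [ 0.002 -0.001 -1.   ] F [-0.8 -0.3  5.2] w 0.0176
travel mm [ 0.8 -1.   5.3] yaw 0.08 rows 0.1309364707085943
```

```bash

python3 -m inch '[{"travel":[0,0,0.001],"yaw":0},{"travel":[0,0,0.002],"yaw":0},{"travel":[0,0,0.002],"yaw":0}]'
python3 -m inch '[{"travel":[0,0,0.0005],"yaw":0},{"travel":[0,0,0.001],"yaw":0},{"travel":[0,0,0.001],"yaw":0}]'
python3 -m inch '[{"travel":[0,0,0.0005],"yaw":0},{"travel":[0,0,0.001],"yaw":0},{"travel":[0,0,0.001],"yaw":0}]'

```

```text
t: 20.27
eef_pos: [0.5354, -0.1825, 0.2883]
eef_rot: [0.601, 0.799, 0.0, 0.001]
contact_force: [-0.7, -0.5, 5.6]
grip_width: 0.0178
t: 20.52
eef_pos: [0.5354, -0.1824, 0.2874]
eef_rot: [0.601, 0.799, 0.0, 0.001]
contact_force: [-0.3, -1.2, 6.1]
grip_width: 0.0179
t: 20.77
eef_pos: [0.5354, -0.1824, 0.2864]
eef_rot: [0.601, 0.799, 0.0, 0.001]
contact_force: [-0.8, -0.8, 6.2]
grip_width: 0.0176
```

```bash

python3 -m inch '[{"travel":[0,0,0.0005],"yaw":0},{"travel":[0,0,0.001],"yaw":0},{"travel":[0,0,0.001],"yaw":0}]'
python3 -m inch '[{"travel":[0,0,0.0005],"yaw":0},{"travel":[0,0,0.001],"yaw":0},{"travel":[0,0,0.001],"yaw":0}]'
python3 - <<'E'
from h import *
go([*HOLE,.285],106)
s,_=grab('scene','scene9');  s=s[:,:,::-1]
c=cv2.resize(s[210:270,440:490],None,fx=8,fy=8,interpolation=cv2.INTER_CUBIC)
cv2.imwrite('pics/c10.png',c)
E
```

```text
t: 21.02
eef_pos: [0.5354, -0.1825, 0.2854]
eef_rot: [0.601, 0.799, 0.0, 0.001]
contact_force: [-0.8, -0.5, 7.2]
grip_width: 0.0181
t: 21.27
eef_pos: [0.5354, -0.1824, 0.285]
eef_rot: [0.601, 0.799, 0.0, 0.002]
contact_force: [-1.9, -0.5, 9.3]
grip_width: 0.0181
t 21.2667 pos [ 0.5354 -0.1824  0.285 ] phi 106.09 tilt [ 0.003 -0.002 -1.   ] F [-1.9 -0.5  9.3] w 0.0181
travel mm [ 0.7 -1.1 -0.1] yaw 0.09 rows 0.03152995663145093
```

View pics/c10.png

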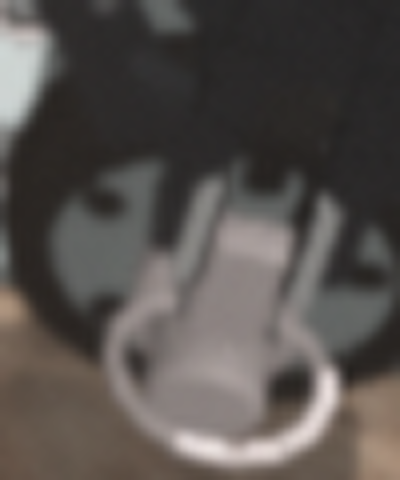

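Force is rising right at the predicted height (0.285): the seat. A little more to confirm.

```bash

python3 -m inch '[{"travel":[0,0,0.0005],"yaw":0},{"travel":[0,0,0.001],"yaw":0},{"travel":[0,0,0.001],"yaw":0}]'
python3 -m inch '[{"travel":[0,0,0.0005],"yaw":0},{"travel":[0,0,0.001],"yaw":0},{"travel":[0,0,0.001],"yaw":0},{"travel":[0,0,0.001],"yaw":0}]'

```

```text
t: 21.57
eef_pos: [0.5355, -0.1824, 0.2849]
eef_rot: [0.601, 0.799, 0.0, 0.002]
contact_force: [-3.9, 1.4, 15.2]
grip_width: 0.0183
t: 21.9
eef_pos: [0.5355, -0.1824, 0.2848]
eef_rot: [0.601, 0.799, 0.0, 0.002]
contact_force: [-4.3, 1.4, 19.4]
grip_width: 0.0178
```

```bash

python3 -m inch '[{"travel":[0,0,-0.001],"yaw":0},{"travel":[0,0,-0.0015],"yaw":0}]'
python3 -m inch '[{"travel":[0,0,0],"yaw":0},{"travel":[0,0,0],"yaw":0},{"travel":[0,0,0],"yaw":0}]' 0.6 30
python3 -m inch '[{"travel":[0,0,-0.01],"yaw":0},{"travel":[0,0,-0.03],"yaw":0},{"travel":[0,0,-0.06],"yaw":0},{"travel":[0,-0.02,-0.09],"yaw":0},{"travel":[0,-0.05,-0.1],"yaw":0}]'
python3 - <<'E'
from h import *
go([*bw(-.025),.285],106)
s,_=grab('scene','scene10');  s=s[:,:,::-1]
c=cv2.resize(s[190:260,430:500],None,fx=8,fy=8,interpolation=cv2.INTER_CUBIC)
cv2.imwrite('pics/c11.png',c)
P=[[*HOLE,.0905],[*HOLE,.1265],[*bw(-.0433),.105]]
print((proj('scene',P)-[430,190]+.5)*8)
E
```

```text
t: 22.07
eef_pos: [0.5354, -0.1824, 0.2849]
eef_rot: [0.601, 0.799, 0.0, 0.002]
contact_force: [-2.3, 0.5, 8.2]
grip_width: 0.0175
t: 22.32
eef_pos: [0.5346, -0.1819, 0.2821]
eef_rot: [0.601, 0.799, 0.0, -0.0]
contact_force: [-0.0, 0.4, 0.1]
grip_width: 0.0509
t: 22.73
eef_pos: [0.4891, -0.1966, 0.3878]
eef_rot: [0.6, 0.8, 0.001, 0.004]
contact_force: [0.1, -0.5, 1.0]
grip_width: 0.0515
t 22.7333 pos [ 0.4891 -0.1966  0.3878] phi 106.22 tilt [ 0.008 -0.004 -1.   ] F [ 0.1 -0.5  1. ] w 0.0515
travel mm [  2.1  21.6 103. ] yaw 0.22 rows 2.5238803452098355
[[301.94801855 479.04132354]
 [334.71371435 383.18299698]
 [295.024924   587.31206845]]
```

View pics/c11.png

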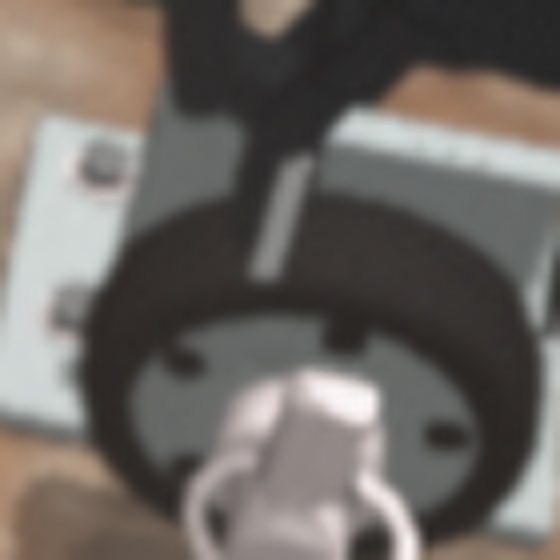

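```bash
sed -i 's/HOLE=np.array(.*); YB/HOLE=np.array([.5354,-.1824]); YB/' h.py
python3 -m inch '[{"travel":[0,0,0.03],"yaw":0},{"travel":[0,0,0.06],"yaw":0},{"travel":[0,0,0.08],"yaw":0},{"travel":[0,0,0.08],"yaw":0}]' 0.44 30
python3 -c "
from h import *
go([*bw(-.027),.285],106)"
```

```text
t: 23.12
eef_pos: [0.4842, -0.1946, 0.2983]
eef_rot: [0.601, 0.799, -0.001, -0.005]
contact_force: [-1.4, 1.0, -1.2]
grip_width: 0.0376
t 23.1167 pos [ 0.4842 -0.1946  0.2983] phi 106.06 tilt [-0.008  0.005 -1.   ] F [-1.4  1.  -1.2] w 0.0376
travel mm [-2.5 25.7 13.1] yaw 0.06 rows 0.693610415273903
```

```bash

python3 -m inch '[{"travel":[0,0.01,0],"yaw":0},{"travel":[0,0.02,0],"yaw":0},{"travel":[0,0.024,0],"yaw":0},{"travel":[0,0.024,0],"yaw":0},{"travel":[0,0.024,0],"yaw":0}]'
python3 - <<'E'
from h import *
go([*bw(-.027),.285],106)
s,_=grab('scene','scene11');  t,_=grab('top','top11')
c=cv2.resize(s[190:260,430:500],None,fx=6,fy=6,interpolation=cv2.INTER_CUBIC)
d=cv2.resize(t[150:220,400:462],None,fx=6,fy=6,interpolation=cv2.INTER_CUBIC)
cv2.imwrite('pics/c12.png',np.hstack([c,d])[:,:,::-1])
E
```

```text
t: 23.53
eef_pos: [0.5109, -0.1893, 0.3041]
eef_rot: [0.601, 0.799, 0.0, 0.001]
contact_force: [0.3, -1.0, 0.0]
grip_width: 0.0375
t 23.5333 pos [ 0.5109 -0.1893  0.3041] phi 106.14 tilt [ 0.002 -0.001 -1.   ] F [ 0.3 -1.   0. ] w 0.0375
travel mm [-0.1 -1.5 19.1] yaw 0.14 rows 0.4585252939465905
```

View pics/c12.png

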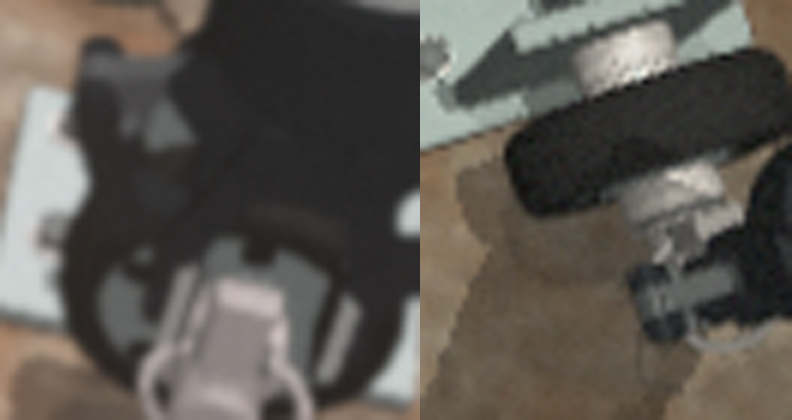

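```bash

python3 -m inch '[{"travel":[0,0,0.006],"yaw":0},{"travel":[0,0,0.012],"yaw":0},{"travel":[0,0,0.018],"yaw":0},{"travel":[0,0,0.022],"yaw":0}]'
python3 -m inch '[{"travel":[0,0,0.002],"yaw":0},{"travel":[0,0,0.004],"yaw":0},{"travel":[0,0,0.006],"yaw":0},{"travel":[0,0,0.008],"yaw":0}]'
python3 -c "
from h import *
go([*bw(-.027),.243],106)"
```

```text
t: 23.97
eef_pos: [0.509, -0.1891, 0.2794]
eef_rot: [0.601, 0.799, -0.0, -0.001]
contact_force: [0.4, 0.1, 0.4]
grip_width: 0.0378
t: 24.3
eef_pos: [0.5096, -0.1893, 0.2728]
eef_rot: [0.601, 0.799, -0.0, -0.0]
contact_force: [-1.2, 0.2, 3.8]
grip_width: 0.0378
t 24.3 pos [ 0.5096 -0.1893  0.2728] phi 106.08 tilt [-0. -0. -1.] F [-1.2  0.2  3.8] w 0.0378
travel mm [-0.5 -0.3 29.8] yaw 0.08 rows 0.7147349313480965
```

Contact with the ring, ~4 N as expected. Continue downward.

```bash

python3 -m inch '[{"travel":[0,0,0.002],"yaw":0},{"travel":[0,0,0.004],"yaw":0},{"travel":[0,0,0.006],"yaw":0},{"travel":[0,0,0.008],"yaw":0}]'
python3 -m inch '[{"travel":[0,0,0.002],"yaw":0},{"travel":[0,0,0.004],"yaw":0},{"travel":[0,0,0.006],"yaw":0}]'
python3 - <<'E'
from h import *
go([*bw(-.027),.243],106)
s,_=grab('scene','scene12');  
c=cv2.resize(s[190:260,430:500],None,fx=8,fy=8,interpolation=cv2.INTER_CUBIC)
cv2.imwrite('pics/c13.png',c[:,:,::-1])
E
```

```text
t: 24.63
eef_pos: [0.5097, -0.1893, 0.2655]
eef_rot: [0.601, 0.799, -0.0, 0.0]
contact_force: [-1.6, 0.9, 5.9]
grip_width: 0.0375
t: 24.88
eef_pos: [0.5105, -0.1893, 0.2601]
eef_rot: [0.601, 0.799, 0.001, 0.001]
contact_force: [-0.3, 0.9, 7.6]
grip_width: 0.0374
t 24.8833 pos [ 0.5105 -0.1893  0.2601] phi 106.1 tilt [ 0.003  0.    -1.   ] F [-0.3  0.9  7.6] w 0.0374
travel mm [-0.2 -1.2 17.1] yaw 0.1 rows 0.4103917464870311
```

View pics/c13.png

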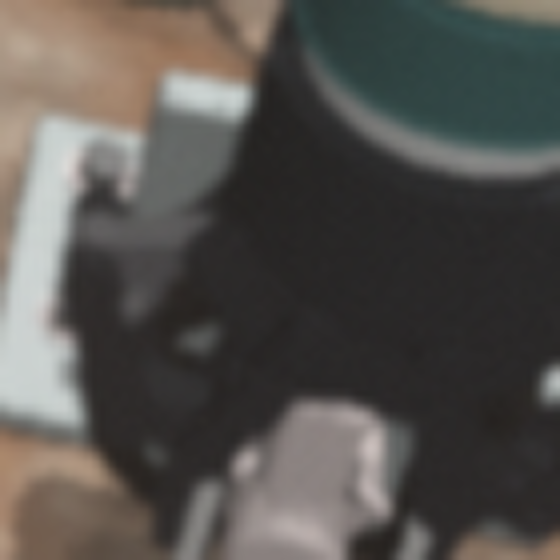

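```bash

python3 -m inch '[{"travel":[0,0,0.002],"yaw":0},{"travel":[0,0,0.004],"yaw":0},{"travel":[0,0,0.006],"yaw":0}]'
python3 -m inch '[{"travel":[0,0,0.002],"yaw":0},{"travel":[0,0,0.004],"yaw":0},{"travel":[0,0,0.006],"yaw":0}]'
python3 - <<'E'
from h import *
go([*bw(-.027),.243],106)
E
```

```text
t: 25.18
eef_pos: [0.5105, -0.1897, 0.2541]
eef_rot: [0.601, 0.799, 0.0, 0.002]
contact_force: [-1.3, -0.2, 6.1]
grip_width: 0.0372
t: 25.43
eef_pos: [0.5102, -0.1897, 0.2478]
eef_rot: [0.601, 0.799, -0.0, 0.001]
contact_force: [-1.9, -0.6, 4.1]
grip_width: 0.0377
t 25.4333 pos [ 0.5102 -0.1897  0.2478] phi 106.07 tilt [ 0.002 -0.002 -1.   ] F [-1.9 -0.6  4.1] w 0.0377
travel mm [ 0.1 -0.7  4.8] yaw 0.07 rows 0.11651176739647094
```

```bash

python3 -m inch '[{"travel":[0,0,0.002],"yaw":0},{"travel":[0,0.001,0.003],"yaw":0},{"travel":[0,0.002,0.003],"yaw":0}]'
python3 -m inch '[{"travel":[0,0.001,0],"yaw":0},{"travel":[0,0.002,0],"yaw":0},{"travel":[0,0.003,0],"yaw":0}]'
python3 - <<'E'
from h import *
go([*bw(-.017),.243],106)
E
```

```text
t: 25.68
eef_pos: [0.5115, -0.1889, 0.2437]
eef_rot: [0.601, 0.799, -0.001, 0.0]
contact_force: [-2.8, -1.6, 2.2]
grip_width: 0.0378
t: 25.93
eef_pos: [0.5138, -0.1879, 0.243]
eef_rot: [0.601, 0.799, -0.001, -0.001]
contact_force: [-4.3, -3.4, -0.6]
grip_width: 0.0372
t 25.9333 pos [ 0.5138 -0.1879  0.243 ] phi 106.06 tilt [-0.003 -0.001 -1.   ] F [-4.3 -3.4 -0.6] w 0.0372
travel mm [-0.6  5.3  0. ] yaw 0.06 rows 0.12694960570703395
```

```bash

python3 -m inch '[{"travel":[0,0.001,0],"yaw":0},{"travel":[0,0.002,0],"yaw":0},{"travel":[0,0.003,0],"yaw":0}]'
python3 -m inch '[{"travel":[0,0.0005,0],"yaw":0},{"travel":[0,0.001,0],"yaw":0},{"travel":[0,0.0015,0],"yaw":0}]'
python3 - <<'E'
from h import *
go([*bw(-.017),.243],106)
E
```

```text
t: 26.18
eef_pos: [0.5163, -0.1869, 0.2425]
eef_rot: [0.601, 0.799, -0.001, -0.001]
contact_force: [-4.4, -3.6, -2.7]
grip_width: 0.0379
t: 26.43
eef_pos: [0.5176, -0.1864, 0.2423]
eef_rot: [0.601, 0.799, -0.001, -0.002]
contact_force: [-4.5, -3.4, -1.6]
grip_width: 0.0375
t 26.4333 pos [ 0.5176 -0.1864  0.2423] phi 106.06 tilt [-0.004  0.    -1.   ] F [-4.5 -3.4 -1.6] w 0.0375
travel mm [-1.1  1.3 -0.7] yaw 0.06 rows 0.042770177079906976
```

```bash

python3 -m inch '[{"travel":[0,0.0005,0],"yaw":0},{"travel":[0,0.001,0],"yaw":0},{"travel":[0,0.0015,0],"yaw":0}]'
python3 -m inch '[{"travel":[0,0.0005,0],"yaw":0},{"travel":[0,0.001,0],"yaw":0},{"travel":[0,0.001,0],"yaw":0}]'
python3 -m inch '[{"travel":[0,0.0005,0],"yaw":0},{"travel":[0,0.001,0],"yaw":0},{"travel":[0,0.001,0],"yaw":0}]'
python3 - <<'E'
from h import *
go([*bw(-.017),.243],106)
E
```

```text
t: 26.68
eef_pos: [0.5182, -0.1861, 0.2422]
eef_rot: [0.602, 0.799, -0.003, -0.003]
contact_force: [-7.7, -5.0, 1.6]
grip_width: 0.0377
t: 26.93
eef_pos: [0.5186, -0.186, 0.2422]
eef_rot: [0.602, 0.799, -0.003, -0.003]
contact_force: [-9.2, -4.8, 2.4]
grip_width: 0.038
t: 27.18
eef_pos: [0.5191, -0.1858, 0.2421]
eef_rot: [0.602, 0.799, -0.004, -0.004]
contact_force: [-10.5, -5.5, 2.5]
grip_width: 0.0374
t 27.1833 pos [ 0.5191 -0.1858  0.2421] phi 106.0 tilt [-0.01  -0.002 -1.   ] F [-10.5  -5.5   2.5] w 0.0374
travel mm [-1.3 -0.5 -0.9] yaw -0.0 rows 0.03867310439762778
```

```bash

python3 -m inch '[{"travel":[0,-0.004,0],"yaw":0},{"travel":[0,-0.015,0],"yaw":0},{"travel":[0,-0.04,0],"yaw":0},{"travel":[0,-0.07,0],"yaw":0},{"travel":[0,-0.08,-0.03],"yaw":0}]'
python3 -m inch '[{"travel":[0.03,0,-0.03],"yaw":0},{"travel":[0.06,0,-0.06],"yaw":0},{"travel":[0.09,0,-0.08],"yaw":0},{"travel":[0.12,0,-0.08],"yaw":0},{"travel":[0.15,0,-0.08],"yaw":0}]'
python3 - <<'E'
from h import *
go([*bw(-.017),.243],106)
s,_=grab('scene','scene13');  t,_=grab('top','top13')
c=cv2.resize(s[215:275,440:500],None,fx=6.5,fy=6.5,interpolation=cv2.INTER_CUBIC)
d=cv2.resize(t[150:210,410:470],None,fx=6.5,fy=6.5,interpolation=cv2.INTER_CUBIC)
cv2.imwrite('pics/c14.png',np.hstack([c,d])[:,:,::-1])
E
```

```text
t: 27.6
eef_pos: [0.4392, -0.2053, 0.2678]
eef_rot: [0.601, 0.799, 0.0, -0.008]
contact_force: [0.1, 0.7, -1.1]
grip_width: 0.0376
t: 28.02
eef_pos: [0.404, -0.0626, 0.3559]
eef_rot: [0.601, 0.799, 0.002, 0.002]
contact_force: [-0.3, 0.1, -0.5]
grip_width: 0.0377
t 28.0167 pos [ 0.404  -0.0626  0.3559] phi 106.07 tilt [ 0.007  0.001 -1.   ] F [-0.3  0.1 -0.5] w 0.0377
travel mm [-151.3   75.4  113.5] yaw 0.07 rows 4.8835400202563175
```

View pics/c14.png

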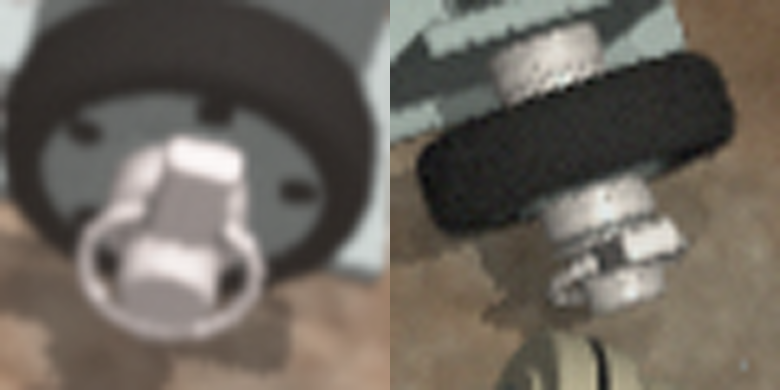

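```bash
python3 - <<'E'
from h import *
H0=np.array([.5350,-.1822])
def b3(x,y,z): return [H0[0]+np.cos(YB)*x-np.sin(YB)*y,H0[1]+np.sin(YB)*x+np.cos(YB)*y,z]
for q in (1.1,1.3,1.42,1.5,1.56):
    a=np.radians(10)-q; P=b3(-.044*np.cos(a),0,.0975+.044*np.sin(a))
    L=[b3(-.022*np.cos(a),sg*.024,.0975+.022*np.sin(a)) for sg in(1,-1)]
    print(q,((proj('scene',[P]+L)-[440,215]+.5)*6.5).round(0).tolist(),((proj('top',[P]+L)-[410,150]+.5)*6.5+[390,0]).round(0).tolist())
print('ref: pintop, axle end top, bottom');
R_=[b3(0,0,.1265),b3(-.018,0,.094),b3(-.018,0,.066),b3(-.018,0.014,.08),b3(-.018,-.014,.08)]
print(((proj('scene',R_)-[440,215]+.5)*6.5).round(0).tolist(),((proj('top',R_)-[410,150]+.5)*6.5+[390,0]).round(0).tolist())
E
```

```text
1.1 [[152.0, 354.0], [86.0, 263.0], [254.0, 302.0]] [[623.0, 336.0], [559.0, 315.0], [688.0, 274.0]]
1.3 [[152.0, 342.0], [86.0, 258.0], [253.0, 296.0]] [[612.0, 318.0], [554.0, 306.0], [683.0, 265.0]]
1.42 [[152.0, 333.0], [87.0, 253.0], [253.0, 292.0]] [[606.0, 305.0], [551.0, 299.0], [680.0, 259.0]]
1.5 [[153.0, 326.0], [87.0, 250.0], [253.0, 288.0]] [[603.0, 297.0], [549.0, 295.0], [678.0, 255.0]]
1.56 [[154.0, 320.0], [88.0, 247.0], [254.0, 285.0]] [[600.0, 290.0], [548.0, 292.0], [676.0, 251.0]]
ref: pintop, axle end top, bottom
[[209.0, 147.0], [178.0, 266.0], [158.0, 323.0], [119.0, 284.0], [217.0, 307.0]] [[648.0, 240.0], [639.0, 303.0], [618.0, 312.0], [590.0, 319.0], [666.0, 296.0]]
```

```bash
python3 - <<'E'
from h import *
H0=np.array([.5342,-.1820])
for tag in('top0','top2','top13'):
    p=cv2.imread(f'pics/{tag}.png'); d=np.load(tag+'.npy')
    hsv=cv2.cvtColor(p,cv2.COLOR_BGR2HSV); box=np.zeros((400,640),bool); box[150:200,405:475]=1
    vv,uu=np.nonzero(box&(hsv[...,2]<70)&(d>.5)); X,dr=ray('top',np.c_[uu,vv]); P=X+dr*d[vv,uu][:,None]
    P=P[P[:,2]>.125]; q=P[:,:2]-H0; x=q@[np.cos(YB),np.sin(YB)]
    print(tag,len(x),(np.percentile(x,[3,50,97])*1000).round(1))
# bystanders: image difference start/now
a=cv2.imread('pics/top0.png');b=cv2.imread('pics/top13.png'); df=cv2.absdiff(a,b).max(2)
cv2.imwrite('pics/diff.png',df)
E
```

```text
top0 397 [16.4 30.8 46.8]
top2 401 [26.3 41.1 56.4]
top13 401 [26.1 41.  56.6]
```

View pics/diff.png

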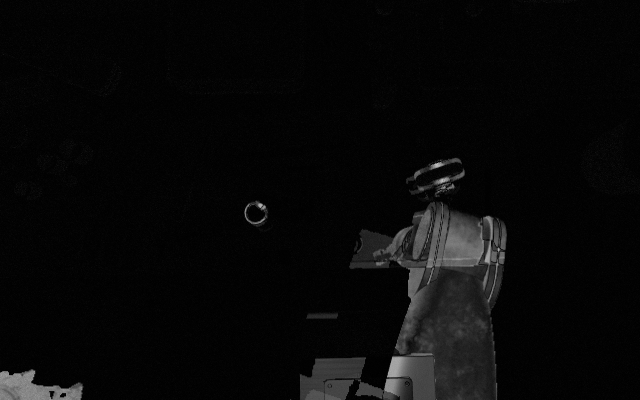

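```bash

python3 -m inch '[{"travel":[0,0,0],"yaw":0},{"travel":[0,0,0],"yaw":0},{"travel":[0,0,0],"yaw":0}]'
python3 -c "
from workcell import manip
print(manip.sense()['contact_force']); print(manip.close_job())"
```

```text
t: 28.37
eef_pos: [0.4042, -0.0642, 0.3537]
eef_rot: [0.602, 0.799, 0.0, 0.0]
contact_force: [0.5, 0.4, -0.4]
grip_width: 0.0377
[ 0.45384349  0.42905744 -0.39808215]
the job is handed in; nothing more can be done
None
```

The wheel is home, the linchpin is seated in the cross hole with its ring shut round the axle, and I handed the job in at 28.4 s. `close_job()` gives no verdict, so this rests on my own checks.

- **Wheel:** it slid at about 13 N along the axle and stopped hard. I took the horizontal push up to about 23 N at the stop, then backed off. Depth readings at the end put the tyre's middle 41 mm behind the hole, which is exactly home.
- **Linchpin:** it went straight down with 4–8 N of resistance. The shoulder met a hard stop at the predicted height, and I pushed to about 19 N there. Seating therefore rests on the force and height at the stop. In the scene view the head came out about 1.5 pixels from where I predicted it, within the camera calibration error.
- **Ring:** I pushed it down and then back with the fingers either side of the axle, until it stopped against the shank where expected. After allowing for that same small offset, the last pictures fit about 1.56 rad. In the scene view the right leg sat about 3 pixels off.
- **Other things:** comparing the first and last top pictures shows only the wheel, the pin and the arm changed. The part of the bench the arm covers in the last picture was not compared. The gripper is clear and the tool force reads about zero.

One thing needed mending. My first grip on the head went a little too low, with about 6 N pushing up on the tool. I opened, raised a few millimetres and gripped again before lifting.

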